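Make up fixing kits for three light panels

TASK

Complete the three panel kits: into the wall kit (tray with the angle bracket) goes the short stout hex spacer and the grey junction box, into the hanging kit (tray with the eye bolt) the tall slim hex standoff and the white LED driver, and into the stand kit (tray with the round flange) the levelling foot. The hex parts and the foot stand upright in the empty small compartment of their tray, the two electrical boxes lie lengthwise, right way up, in its wide compartment, all flat on the tray floor. Set the parts down rather than drop them, and leave the roll of tape and the screwdriver where they are.

Things in the scene. Friction and masses are not known exactly. Their poses are not given: they have to be found in the camera images.
- slim_standoff: Tall slim hexagonal steel standoff, standing; 18 mm across flats, 60 mm tall, origin at the centre of its underside, z up along it; flat faces look along its +x and -x axes and every 60 degrees from there.
- stout_spacer: Short stout hexagonal aluminium spacer, standing; 30 mm across flats (35 mm across corners), 34 mm tall, origin at the centre of its underside, z up; flat faces look along its +x and -x axes and every 60 degrees from there.
- levelling_foot: Levelling foot: round black-soled steel disc 44 mm across and 10 mm thick at the bottom, an 18 mm hex nut above it to 21 mm, then an upright threaded stud 12 mm across to 66 mm height; to be held by the stud. Origin at the centre of its underside, z up along the stud.
- led_driver: White LED driver, 80 (x) x 34 (y) x 28 mm high; the middle 56 mm is full height, the terminal ends are 18 mm high. Origin at the centre of its underside, x along its length, z up.
- junction_box: Grey junction box with four lid screws, 56 (x) x 40 (y) x 30 mm high. Origin at the centre of its underside, x along its length, z up.
- wall_tray: Fixed black kit tray, 136 (x) x 140 (y) x 14 mm high, 3 mm walls and floor, origin at centre of underside, x roughly away from the robot (yaw within 0.25). Empty wide bay 60 x 134 mm, centre at x +35, y 0 mm. Two small bays 67 x 65 mm, centres at x -31.5, y +34 and -34: the -y one is empty, the +y one holds a steel angle bracket, 45 mm high.
- hanging_tray: Fixed black kit tray, 136 (x) x 140 (y) x 14 mm high, 3 mm walls and floor, origin at centre of underside, x roughly away from the robot (yaw within 0.25). Empty wide bay 60 x 134 mm, centre at x +35, y 0 mm. Two small bays 67 x 65 mm, centres at x -31.5, y +34 and -34: the -y one is empty, the +y one holds a steel eye bolt lying flat, 20 mm high.
- stand_tray: Fixed black kit tray, 136 (x) x 140 (y) x 14 mm high, 3 mm walls and floor, origin at centre of underside, x roughly away from the robot (yaw within 0.25). Empty wide bay 60 x 134 mm, centre at x +35, y 0 mm. Two small bays 67 x 65 mm, centres at x -31.5, y +34 and -34: the -y one is empty, the +y one holds a round steel flange, 56 mm across, with a central socket, 37 mm high.
- tape_roll: Roll of white tape lying flat among the stock, 56 mm across, 24 mm high, origin at the centre of its underside; not part of any kit, to be left alone.
- screwdriver: Screwdriver with a blue handle, 190 mm long, under 35 mm high, lying at the left of the bench, origin under its middle; to be left alone. (Nothing else over 80 mm high stands within 0.4 m to either side of the robot's centre line in front of it.)
There are look-alikes about, which are no part of the job. What is meant by the slim_standoff is not yellow, and is the smaller of those in its own colour. What is shaped like the hanging_tray but pink is not meant.

How it is judged:
By the outcome, as a careful person would: the job done as asked, in the order asked, and still so for the second after the job is handed in, with the robot touching nothing.
It also fails if it takes over 122 s, if anything falls off the work surface, if the arm or the gripper's body presses on something with over 40 N, if the wrist force passes 120 N, or if a joint passes its speed limit or range.

ROBOT

A 6-joint arm with a two-finger parallel gripper is mounted at the origin on the work surface. World frame = base frame: x ahead of the robot, y to its left, z up, the work surface at z = 0. Lengths are in m, angles in degrees, forces in N, time in s.
With the tool pointing down it reaches from about 0.375 to 0.9 m from the base axis. Payload 3.1 kg.
Tool frame: the origin (TCP) lies midway between the tips of the shut fingers; the grasp point (between the pads) lies 19 mm behind it (bot.hold_point_z is the distance from the TCP to the grasp point, in m); z points along the fingers, y is the line along which they close (so a half turn about z gives the same grasp; the last joint's range is limited). The gripper opens to 87 mm and grips with 3 to 60 N. Pads are 19 mm wide; open, the fingers measure 117 mm over their backs; the gripper's body (75 mm by 190 mm) begins 51 mm behind the grasp point.
Start: joints at [57.611, 30.224, 82.088, -0, 67.689, -10.227], TCP at [0.236, 0.579, 0.223] pointing down, gripper open.
Joint ranges: [-176.69, 176.69], [-43.24, 126.21], [12.49, 139.97], [-82, 262], [0, 151.66], [-163.58, 163.58]. Speed limits (degrees/s): [159.86, 159.86, 180, 180, 180, 180].

INTERFACE

Orientations are given as a 3x3 rotation matrix whose columns are the frame's x, y, z axes.
In Python, from rig import read_state, optics, order, bot gives the robot as it stands.
- The arm moves only by the tool drive_tool, never from a script. Its argument "steps" is a list of rows, each a list of 7 numbers: the finger opening in mm, from 0 to 87, then the shift along the tool's x, y, z normalised to -1 to 1, where 1 is 0.12 m, then the turn, a rotation vector about the tool's x, y, z normalised to -1 to 1, where 1 is 1.5 rad. In form: [[jaw, tx, ty, tz, ax, ay, az], ...]. A call has 1 to 8 rows; each row is the pose to reach, as a shift and turn from the pose commanded when the call began, along the tool's axes at that moment; what a row does not reach only later rows make up. A row lasts 1/10 s, in which the tool goes at most 50 mm and 8.59 degrees, less where a joint would pass 70% of its speed; a pose out of reach is approached as far as the arm can. A call with a number of a shift or a turn outside -1 to 1 is refused whole. A call with a gripper value outside its range is refused whole. The fingers move at their own pace and stop on an object; the grip force is fixed at half the most. Time passes only in rows, so rows that repeat a pose let the fingers close. It gives the time, the measured TCP pose, the force, the opening and the grip force at its end, in the units of the state.
- read_state(): the state, without advancing time (a new reading comes with each control period).
- optics.capture(name): name is "scene" or "top" or "wrist"; returns a dict with "color" (400x640x3 uint8, blue, green, red), "range_z" (400x640 float32, m along the optical axis (not along the pixel's ray), 0 where there is no reading), "fx", "fy", "cx", "cy" (pixels), "rvec" (rotation vector, rad) and "tvec" (3), from world to camera coordinates, as OpenCV has them. Camera axes: x right, y down, z forward; pixel columns grow to the right and rows downward; lengths in m; the calibration is good to about 2 mm. The wrist camera is an equidistant fisheye: a pixel r from the principal point sees the ray r / f radians off the axis. A picture is of the moment at which its call begins.
- order.hand_in(): hands the job in; it is judged then, once.
The state is a dict: "time_s": time; "joint_positions": joint angles; "qvel": joint speeds; "tau": joint torques, N m; "position": TCP position; "tcp_rot": TCP orientation; "force": force on the tool from outside, world axes, zero at the start; "moment": the same for the moment, N m; "opening": opening from 0.0 (shut) to 1.0 (fully open); "grasp_force": force on a finger pad.
Only numpy, scipy, OpenCV 4.12 (cv2) and the standard library are available. Lean on these libraries where they do the work, as an engineer would, in place of code of your own. Each camera call takes 0.05 s, during which the arm holds its last target. There are 200 camera calls.

## Working session

There is one attempt and no reset: what is moved stays moved. The work goes in short steps, Python scripts to look and compute and a tool call to move; the robot and the scene stay as the last step left them, time stands still between calls to the robot, and variables do not carry over. Pictures are saved under pics/ and viewed, at most 14 in all, crops included, and the job is handed in when it is done.

Besides the shell and the picture viewer there is one more tool, called after "Emit:" as a command line: name --pt "numbers of a row" for each row, then --argument value for the rest. drive_tool: Moves the arm, as the interface text tells. Scaled input: -1 to 1 covers 0.12 m each way for a shift and 1.5 rad each way for a turn. Its arguments: {"type":"object","properties":{"steps":{"type":"array"}},"required":["steps"]}

```bash
ls; mkdir -p pics; python3 - <<'E'
from rig import read_state, optics
import cv2,numpy as np
for n in ("scene","top"):
    c=optics.capture(n); cv2.imwrite(f"pics/{n}0.png",c["color"]); np.savez(f"{n}0.npz",**c)
    R=cv2.Rodrigues(np.array(c["rvec"]))[0]; print(n,c["fx"],c["cx"],c["cy"],-R.T@np.array(c["tvec"]).ravel(),R[2])
s=read_state();print(s["position"],s["tcp_rot"],s["time_s"],s["opening"])
E
```

```text
pics
scene 474.29501320848044 321.7025468453799 205.6429090387716 [1.18554875 0.60631655 0.6229536 ] [-0.69382009 -0.48368528 -0.53353748]
top 434.9509389399652 321.6130865797199 202.2363778337859 [0.36285202 0.0883874  1.1721571 ] [ 0.08528099 -0.00316498 -0.99635191]
[0.23541841 0.57827568 0.22167196] [[-9.26125084e-01  3.77215229e-01 -9.99500071e-04]
 [ 3.77216432e-01  9.26123658e-01 -1.65299711e-03]
 [ 3.02124979e-04 -1.90790994e-03 -9.99998134e-01]] 0.1 0.9972085015268345
```

View pics/top0.png

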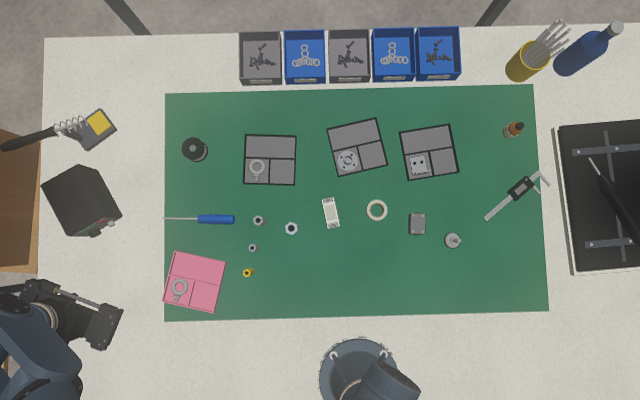

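View pics/scene0.png

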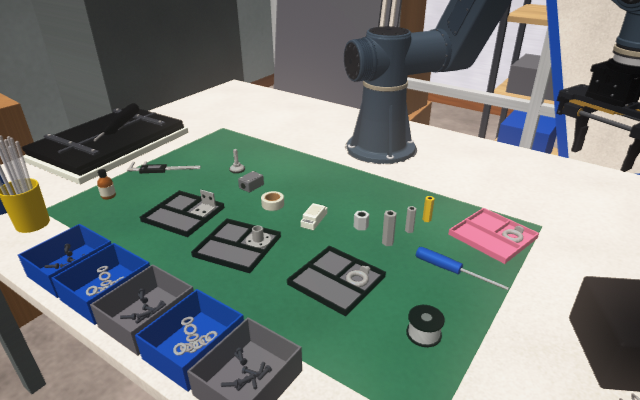

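The top view shows the trays, left to right:
- (270,160), with the eye bolt: hanging.
- (357,147), with the flange: stand.
- (429,152), with the bracket: wall.
- (195,282), pink: a decoy.

The parts are:
- Spacer at (291,228).
- Standoff candidates: (258,220) large silver, (252,248) small silver and (247,272) yellow. By the description I choose (252,248).
- Driver at (331,213), tape at (376,210), junction box at (417,223) and foot at (453,241).

Next I measure, with one close crop to check the standoff choice.

```bash
cat > h.py <<'E'
import numpy as np, cv2
def cam(c):
    R=cv2.Rodrigues(np.array(c["rvec"]).ravel())[0]; return R,np.array(c["tvec"]).ravel()
def ray(c,uv,wrist=False):
    """world origin and direction (camera z=1) of pixels uv Nx2"""
    R,t=cam(c); uv=np.atleast_2d(uv).astype(float)
    p=(uv-[c["cx"],c["cy"]])/[c["fx"],c["fy"]]
    if wrist:
        r=np.linalg.norm(p,axis=1,keepdims=True); p=p*np.tan(np.clip(r,1e-9,1.5))/np.maximum(r,1e-9)
    return -R.T@t, np.c_[p,np.ones(len(p))]@R
def onplane(c,uv,z,wrist=False):
    o,d=ray(c,uv,wrist); return o+d*((z-o[2])/d[:,2])[:,None]
def cloud(c,wrist=False):
    h,w=c["range_z"].shape; vv,uu=np.mgrid[:h,:w]
    o,d=ray(c,np.c_[uu.ravel(),vv.ravel()],wrist); 
    return (o+d*c["range_z"].reshape(-1,1)).reshape(h,w,3)
E
python3 - <<'E'
from h import *
c=dict(np.load("top0.npz")); P=cloud(c); hsv=cv2.cvtColor(c["color"],cv2.COLOR_BGR2HSV)
g=P[230:300,300:520][...,2]; print("mat z",np.median(g),g.std())
mat=cv2.inRange(hsv,(60,60,30),(90,255,255)); m=cv2.bitwise_not(mat); m[:95]=0;m[310:]=0;m[:,:168]=0;m[:,535:]=0
n,l,st,ce=cv2.connectedComponentsWithStats(m)
for i in range(1,n):
    if st[i,4]<20: continue
    z=P[l==i][:,2]; zt=np.percentile(z,95); top=(l==i)&(P[...,2]>zt-.006)
    q=P[top]; uv=np.argwhere(l==i)[:,::-1]
    pl=onplane(c,uv,.014).astype(np.float32)[:,:2]; r=cv2.minAreaRect(pl)
    print(np.round(ce[i]),st[i,4],"ztop %.3f"%zt,"topc",q.mean(0).round(4),"R %.3f"%np.hypot(*q.mean(0)[:2]),"rect14",np.round(r[0],4),np.round(r[1],4),round(r[2],1))
s=dict(np.load("scene0.npz"))["color"][190:260,340:450]
a=cv2.resize(s,None,fx=7,fy=7,interpolation=2)[:,:800]
cv2.imwrite("pics/crop0.png",a)
E
```

```text
mat z 3.9036455573349116e-05 0.07371855268648782Traceback (most recent call last):
  File "<stdin>", line 10, in <module>
cv2.error: OpenCV(4.12.0) /io/opencv/modules/imgproc/src/convhull.cpp:143: error: (-215:Assertion failed) total >= 0 && (depth == CV_32F || depth == CV_32S) in function 'convexHull'
```

```bash
cat > m.py <<'E'
from h import *
c=dict(np.load("top0.npz")); P=cloud(c); hsv=cv2.cvtColor(c["color"],cv2.COLOR_BGR2HSV)
mat=cv2.inRange(hsv,(60,60,30),(90,255,255)); m=cv2.bitwise_not(mat); m[:95]=0;m[310:]=0;m[:,:168]=0;m[:,535:]=0
n,l,st,ce=cv2.connectedComponentsWithStats(m)
for i in range(1,n):
    if st[i,4]<20: continue
    z=P[l==i][:,2]; z=z[(z<.1)&(z>-.02)]; zt=np.percentile(z,95); top=(l==i)&(abs(P[...,2]-zt)<.006)
    q=P[top]; uv=np.argwhere(l==i)[:,::-1]
    pl=np.ascontiguousarray(onplane(c,uv,.014)[:,:2],dtype=np.float32); r=cv2.minAreaRect(pl)
    print(np.round(ce[i]),st[i,4],"ztop %.3f"%zt,"topc",q.mean(0).round(4),"R %.3f"%np.hypot(*q.mean(0)[:2]),"rect14",np.round(r[0],4),np.round(r[1],4),round(r[2],1))
E
python3 m.py; python3 - <<'E'
from h import *
s=dict(np.load("scene0.npz"))["color"][190:260,340:450]
cv2.imwrite("pics/crop0.png",cv2.resize(s,None,fx=7,fy=7,interpolation=2))
E
```

```text
[357. 146.] 2510 ztop 0.015 topc [ 0.6052 -0.0119  0.0124] R 0.605 rect14 [ 0.6111 -0.0145] [0.1347 0.1384] 11.8
[512. 129.] 258 ztop 0.075 topc [ 0.642  -0.43    0.0738] R 0.773 rect14 [ 0.6467 -0.4395] [0.0382 0.0623] 32.0
[429. 151.] 2500 ztop 0.014 topc [ 0.5908 -0.2054  0.0124] R 0.625 rect14 [ 0.5917 -0.208 ] [0.1344 0.1395] 8.2
[270. 159.] 2501 ztop 0.015 topc [0.5796 0.2324 0.0131] R 0.624 rect14 [0.5831 0.2226] [0.1384 0.1341] 86.8
[194. 149.] 485 ztop 0.043 topc [0.6126 0.4222 0.0399] R 0.744 rect14 [0.616  0.4245] [0.0723 0.0588] 57.6
[513. 194.] 567 ztop 0.014 topc [ 0.4772 -0.4396  0.0113] R 0.649 rect14 [ 0.4652 -0.418 ] [0.0411 0.1826] 31.3
[330. 212.] 410 ztop 0.031 topc [0.4333 0.063  0.0279] R 0.438 rect14 [0.4348 0.0619] [0.0821 0.0357] 10.5
[376. 210.] 271 ztop 0.027 topc [ 0.4373 -0.0597  0.0237] R 0.441 rect14 [ 0.438  -0.0605] [0.0564 0.0551] 43.1
[417. 223.] 342 ztop 0.034 topc [ 0.3979 -0.164   0.0305] R 0.430 rect14 [ 0.3985 -0.1676] [0.0427 0.0562] 87.5
[209. 219.] 439 ztop 0.027 topc [0.4246 0.3669 0.0242] R 0.561 rect14 [0.4281 0.4069] [0.1763 0.0261] 86.2
[259. 220.] 114 ztop 0.080 topc [0.4149 0.2472 0.0774] R 0.483 rect14 [0.419  0.2513] [0.0348 0.0266] 88.4
[291. 228.] 129 ztop 0.037 topc [0.3945 0.1677 0.034 ] R 0.429 rect14 [0.3955 0.168 ] [0.0319 0.0319] 88.7
[452. 240.] 211 ztop 0.063 topc [ 0.3508 -0.2595  0.0629] R 0.436 rect14 [ 0.3521 -0.2584] [0.0407 0.0418] 42.7
[253. 247.] 72 ztop 0.061 topc [0.3469 0.2656 0.0589] R 0.437 rect14 [0.3466 0.2696] [0.0265 0.0184] 88.4
[194. 281.] 2829 ztop 0.015 topc [0.2578 0.4387 0.0138] R 0.509 rect14 [0.2626 0.427 ] [0.1446 0.141 ] 76.0
[248. 272.] 91 ztop 0.063 topc [0.2845 0.2801 0.0605] R 0.399 rect14 [0.2829 0.2846] [0.0224 0.0314] 16.8
```

View pics/crop0.png

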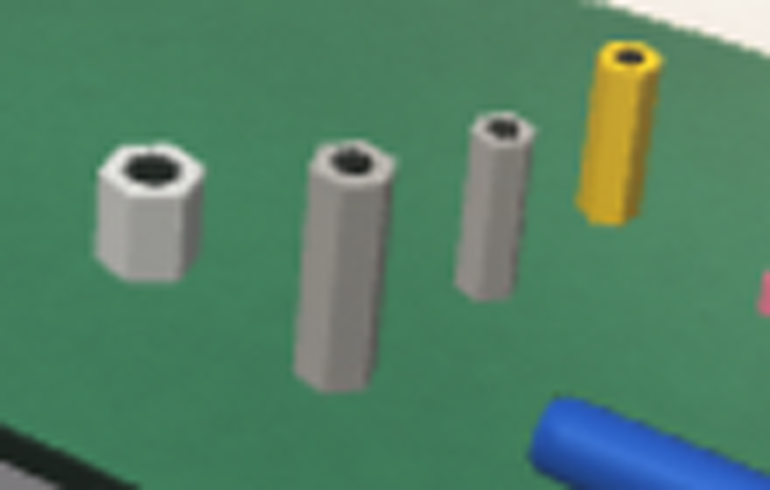

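The crop shows the stout spacer at (150,210), the large silver standoff at (345,260), the small silver one I want at (497,200) and the yellow one at (620,130). The heights agree: 59 mm for the small one, 77 mm for the large, 34 mm for the spacer. Next is a move planner, then the arm goes over the spacer.

```bash
cat > plan.py <<'E'
import numpy as np, sys, json
from scipy.spatial.transform import Rotation as Ro
from rig import read_state
def down(a):
    a=np.radians(a); c,s=np.cos(a),np.sin(a); return np.array([[c,s,0],[s,-c,0],[0,0,-1.]])
def plan(wps):
    """wps: [x,y,z,yaw_x] targets; one call each (rows = rows needed)"""
    s=read_state(); p=np.array(s["position"]); R=np.array(s["tcp_rot"])
    print("t",s["time_s"],"pos",p.round(4),"yaw",round(np.degrees(np.arctan2(R[1,0],R[0,0])),1))
    for w in wps:
        d=(R.T@(np.array(w[:3])-p))/.12; r=Ro.from_matrix(R.T@down(w[3])).as_rotvec()/1.5
        d,r=d.round(3),r.round(3); p=p+R@d*.12; R=R@Ro.from_rotvec(r*1.5).as_matrix()
        n=int(max(np.linalg.norm(d)*.12/.05,np.degrees(np.linalg.norm(r)*1.5)/8.59))+1
        print(w,"->",d.tolist()+r.tolist(),"rows",n,"" if max(abs(np.r_[d,r]))<=1 else "TOO FAR")
E
python3 -c "
from plan import *
plan([[.27,.47,.2,130],[.33,.37,.2,98],[.38,.27,.2,98],[.394,.168,.2,98]])"
```

```text
t 0.1 pos [0.2354 0.5783 0.2217] yaw 157.8
[0.27, 0.47, 0.2, 130] -> [-0.607, -0.727, 0.182, -0.001, 0.0, 0.324] rows 4 
[0.33, 0.37, 0.2, 98] -> [-0.96, -0.152, 0.0, -0.0, 0.0, 0.372] rows 4 
[0.38, 0.27, 0.2, 98] -> [-0.883, 0.296, 0.0, -0.0, 0.0, 0.0] rows 3 
[0.394, 0.168, 0.2, 98] -> [-0.858, -0.003, 0.001, -0.0, 0.0, 0.0] rows 3
```

Emit:
drive_tool --pt "60 -0.607 -0.727 0.182 0 0 0.324" --pt "60 -0.607 -0.727 0.182 0 0 0.324" --pt "60 -0.607 -0.727 0.182 0 0 0.324" --pt "60 -0.607 -0.727 0.182 0 0 0.324" --pt "60 -0.607 -0.727 0.182 0 0 0.324"

```text
time_s: 0.6
position: [0.2704, 0.4697, 0.2004]
tcp_rot: [[-0.642, 0.767, -0.001], [0.767, 0.642, -0.001], [-0.0, -0.001, -1.0]]
force: [0.3, 0.2, 0.4]
opening: 0.71
grasp_force: 0.0
```

Emit:
drive_tool --pt "60 -0.96 -0.152 0 0 0 0.372" --pt "60 -0.96 -0.152 0 0 0 0.372" --pt "60 -0.96 -0.152 0 0 0 0.372" --pt "60 -0.96 -0.152 0 0 0 0.372" --pt "60 -0.96 -0.152 0 0 0 0.372"

```text
time_s: 1.1
position: [0.3308, 0.3705, 0.2007]
tcp_rot: [[-0.14, 0.99, 0.0], [0.99, 0.14, 0.0], [0.0, 0.0, -1.0]]
force: [0.3, -0.2, 0.7]
opening: 0.692
grasp_force: 0.0
```

Emit:
drive_tool --pt "60 -0.883 0.296 0 0 0 0" --pt "60 -0.883 0.296 0 0 0 0" --pt "60 -0.883 0.296 0 0 0 0" --pt "60 -0.883 0.296 0 0 0 0"

```text
time_s: 1.5
position: [0.3811, 0.27, 0.2007]
tcp_rot: [[-0.139, 0.99, 0.0], [0.99, 0.139, 0.0], [0.0, 0.0, -1.0]]
force: [-0.1, 0.8, 0.6]
opening: 0.689
grasp_force: 0.0
```

Emit:
drive_tool --pt "60 -0.858 0 0 0 0 0" --pt "60 -0.858 0 0 0 0 0" --pt "60 -0.858 0 0 0 0 0" --pt "60 -0.858 0 0 0 0 0" --pt "60 -0.858 0 0 0 0 0" --pt "60 -0.858 0 0 0 0 0"

```text
time_s: 2.1
position: [0.3943, 0.1703, 0.2007]
tcp_rot: [[-0.143, 0.99, -0.0], [0.99, 0.143, 0.0], [0.0, 0.0, -1.0]]
force: [-0.1, 0.3, -0.7]
opening: 0.688
grasp_force: 0.0
```

```bash
python3 - <<'E'
from plan import *
from h import *
from rig import optics
s=read_state(); print(s["time_s"],np.round(s["position"],4),np.round(s["joint_positions"],1),np.round(s["force"],1))
c=optics.capture("wrist"); np.savez("w1.npz",**c); cv2.imwrite("pics/w1.png",c["color"])
R,t=cam(c); print("cam",-R.T@t,R[2],c["fx"])
P=cloud(c,True); print("mat z", np.median(P[...,2]))
E
```

```text
2.1 [0.3943 0.1703 0.2007] [8.400e+00 1.730e+01 1.104e+02 0.000e+00 5.240e+01 1.000e-01] [-0.1  0.3 -0.7]
cam [0.38212064 0.24350334 0.36318579] [ 0.03962576 -0.26892768 -0.9623449 ] 309.70691628693146
mat z 0.0017236902692330802
```

View pics/w1.png

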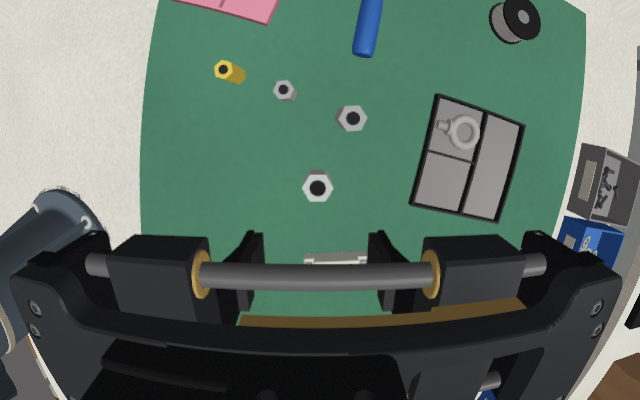

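The wrist view shows the spacer at (318,187), the wanted standoff at (285,89), the larger one at (352,118) and the fingers below. I'll measure the hex top faces from their outlines.

```bash
cat > hexm.py <<'E'
from h import *
def hexm(c,uv,z,rad=22,thr=None):
    """top face of a hex part near pixel uv, at height z"""
    P=cloud(c,True); u,v=uv
    m=np.zeros(P.shape[:2],np.uint8); sub=np.s_[v-rad:v+rad,u-rad:u+rad]
    hsv=cv2.cvtColor(c["color"],cv2.COLOR_BGR2HSV)
    ok=(abs(P[...,2]-z)<.006)&(hsv[...,1]<60)
    m[sub]=ok[sub]*255
    ct=max(cv2.findContours(m,cv2.RETR_EXTERNAL,cv2.CHAIN_APPROX_NONE)[0],key=cv2.contourArea)[:,0]
    q=np.ascontiguousarray(onplane(c,ct,z,True)[:,:2],dtype=np.float32)
    r=cv2.minAreaRect(cv2.convexHull(q)); a=r[2] if r[1][0]<r[1][1] else r[2]-90
    print("z med",np.median(P[m>0][:,2]).round(4),"c",np.round(r[0],4),"size mm",np.round(np.array(r[1])*1000,1),"flat normal yaw",round(a,1),"mod60",round(a%60,1),"n",len(ct))
E
python3 - <<'E'
from hexm import *
c=dict(np.load("w1.npz"))
hexm(c,(318,187),.034); hexm(c,(285,89),.060,16); hexm(c,(352,118),.078,22)
E
```

```text
z med 0.0345 c [0.3954 0.1658] size mm [32.9 30.4] flat normal yaw -81.8 mod60 38.2 n 90
z med 0.0604 c [0.3483 0.2637] size mm [20.4 17.8] flat normal yaw -83.3 mod60 36.7 n 58
z med 0.0779 c [0.4164 0.2455] size mm [25.  23.1] flat normal yaw -80.4 mod60 39.6 n 78
```

Sizes and heights agree with the spec. I grasp the spacer at tool yaw 68.

```bash
python3 -c "
from plan import *
plan([[.395,.1665,.1,68.2],[.395,.1665,.0135,68.2]])"
```

```text
t 2.15 pos [0.3943 0.1702 0.2007] yaw 98.2
[0.395, 0.1665, 0.1, 68.2] -> [-0.032, 0.002, 0.839, -0.0, -0.0, 0.349] rows 4 
[0.395, 0.1665, 0.0135, 68.2] -> [-0.0, -0.0, 0.721, -0.0, -0.0, 0.0] rows 2
```

Emit:
drive_tool --pt "60 -0.032 0.002 0.839 0 0 0.349" --pt "60 -0.032 0.002 0.839 0 0 0.349" --pt "60 -0.032 0.002 0.839 0 0 0.349" --pt "60 -0.032 0.002 0.839 0 0 0.349" --pt "60 -0.032 0.002 0.839 0 0 0.349" --pt "60 -0.032 0.002 0.839 0 0 0.349"

```text
time_s: 2.75
position: [0.3955, 0.1657, 0.1001]
tcp_rot: [[0.371, 0.929, 0.0], [0.929, -0.371, 0.0], [0.0, 0.0, -1.0]]
force: [-0.1, 0.0, 0.5]
opening: 0.69
grasp_force: 0.0
```

Emit:
drive_tool --pt "60 0 0 0.25 0 0 0" --pt "60 0 0 0.5 0 0 0" --pt "60 0 0 0.65 0 0 0" --pt "60 0 0 0.721 0 0 0" --pt "60 0 0 0.721 0 0 0" --pt "60 0 0 0.721 0 0 0"

```text
time_s: 3.35
position: [0.3959, 0.1651, 0.0142]
tcp_rot: [[0.373, 0.928, 0.001], [0.928, -0.373, 0.0], [0.001, 0.001, -1.0]]
force: [0.6, 0.6, -0.3]
opening: 0.69
grasp_force: 0.0
```

Emit:
drive_tool --pt "20 0 0 0 0 0 0" --pt "20 0 0 0 0 0 0" --pt "20 0 0 0 0 0 0" --pt "20 0 0 0 0 0 0" --pt "20 0 0 0 0 0 0" --pt "20 0 0 0 0 0 0" --pt "20 0 0 0 0 0 0" --pt "20 0 0 0 0 0 0"

```text
time_s: 4.15
position: [0.3957, 0.1649, 0.0137]
tcp_rot: [[0.374, 0.927, 0.001], [0.927, -0.374, 0.0], [0.0, 0.001, -1.0]]
force: [-0.4, 0.2, 4.2]
opening: 0.342
grasp_force: 30.0
```

Spacer held at 29.8 mm. Plan the carry to the wall tray's small bay.

```bash
python3 -c "
from plan import *
plan([[.397,.1645,.13,68.2],[.44,.07,.14,80],[.48,-.03,.14,98],[.52,-.13,.14,98.2],[.5654,-.2462,.10,98.2],[.5654,-.2462,.03,98.2]])"
```

```text
t 4.15 pos [0.3957 0.1649 0.0137] yaw 68.0
[0.397, 0.1645, 0.13, 68.2] -> [0.001, 0.012, -0.969, 0.0, -0.0, -0.002] rows 3 
[0.44, 0.07, 0.14, 80] -> [-0.598, 0.625, -0.083, 0.0, -0.0, -0.137] rows 3 
[0.48, -0.03, 0.14, 98] -> [-0.762, 0.474, 0.0, 0.0, -0.0, -0.21] rows 3 
[0.52, -0.13, 0.14, 98.2] -> [-0.872, 0.213, 0.0, 0.0, 0.0, -0.002] rows 3 
[0.5654, -0.2462, 0.1, 98.2] -> [-1.012, 0.237, 0.334, 0.0, 0.0, -0.0] rows 3 TOO FAR
[0.5654, -0.2462, 0.03, 98.2] -> [-0.0, -0.001, 0.583, 0.0, 0.0, -0.0] rows 2
```

Emit:
drive_tool --pt "20 0 0 -0.2 0 0 0" --pt "20 0 0.005 -0.5 0 0 0" --pt "20 0 0.012 -0.8 0 0 0" --pt "20 0.001 0.012 -0.969 0 0 -0.002" --pt "20 0.001 0.012 -0.969 0 0 -0.002"

```text
time_s: 4.65
position: [0.3983, 0.1648, 0.1319]
tcp_rot: [[0.371, 0.929, 0.005], [0.929, -0.371, 0.001], [0.003, 0.005, -1.0]]
force: [0.8, 0.2, -1.4]
opening: 0.338
grasp_force: 30.0
```

Emit:
drive_tool --pt "20 -0.15 0.16 -0.083 0 0 -0.04" --pt "20 -0.4 0.42 -0.083 0 0 -0.1" --pt "20 -0.598 0.625 -0.083 0 0 -0.137"

```text
time_s: 4.95
position: [0.4399, 0.0688, 0.1388]
tcp_rot: [[0.17, 0.985, -0.001], [0.985, -0.17, -0.0], [-0.0, -0.001, -1.0]]
force: [1.1, 0.9, -0.5]
opening: 0.337
grasp_force: 30.0
```

Emit:
drive_tool --pt "20 -0.25 0.16 0 0 0 -0.07" --pt "20 -0.5 0.32 0 0 0 -0.14" --pt "20 -0.762 0.474 0 0 0 -0.21" --pt "20 -0.762 0.474 0 0 0 -0.21"

```text
time_s: 5.35
position: [0.4823, -0.034, 0.1384]
tcp_rot: [[-0.136, 0.991, 0.002], [0.991, 0.136, -0.002], [-0.002, 0.002, -1.0]]
force: [0.5, -0.0, -1.3]
opening: 0.338
grasp_force: 30.0
```

Emit:
drive_tool --pt "20 -0.3 0.07 0 0 0 0" --pt "20 -0.6 0.14 0 0 0 0" --pt "20 -0.872 0.213 0 0 0 -0.002"

```text
time_s: 5.65
position: [0.519, -0.1303, 0.138]
tcp_rot: [[-0.142, 0.99, -0.003], [0.99, 0.142, 0.002], [0.002, -0.003, -1.0]]
force: [0.3, 0.4, -0.1]
opening: 0.345
grasp_force: 30.0
```

Emit:
drive_tool --pt "20 -0.33 0.08 0 0 0 0" --pt "20 -0.66 0.16 0.1 0 0 0" --pt "20 -0.9 0.22 0.25 0 0 0" --pt "20 -0.998 0.237 0.334 0 0 0" --pt "20 -0.998 0.237 0.334 0 0 0" --pt "20 -0.998 0.237 0.334 0 0 0"

```text
time_s: 6.25
position: [0.5635, -0.2424, 0.0985]
tcp_rot: [[-0.143, 0.99, -0.004], [0.99, 0.143, 0.003], [0.003, -0.003, -1.0]]
force: [0.4, -0.3, -0.2]
opening: 0.34
grasp_force: 30.0
```

```bash
python3 - <<'E'
from plan import *
from h import *
from rig import optics
c=optics.capture("wrist"); np.savez("w2.npz",**c); cv2.imwrite("pics/w2.png",c["color"])
plan([[.5654,-.2462,.03,98.2],[.5654,-.2462,.0172,98.2]])
E
```

```text
t 6.3 pos [ 0.5639 -0.2423  0.0993] yaw 98.2
[0.5654, -0.2462, 0.03, 98.2] -> [-0.035, 0.009, 0.577, -0.001, -0.002, 0.0] rows 2 
[0.5654, -0.2462, 0.0172, 98.2] -> [-0.0, -0.0, 0.107, -0.0, 0.0, 0.0] rows 1
```

View pics/w2.png

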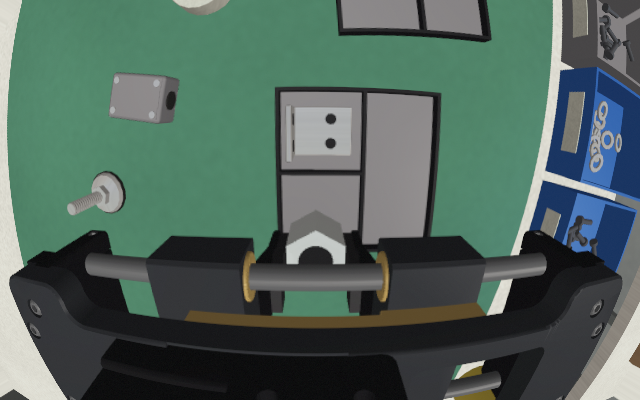

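The view shows the spacer between the fingers, above the empty bay at (318,205). The tray is square with the gripper, the bracket is at (330,130), the junction box at (140,97) and the foot at (107,190). Lower it.

Emit:
drive_tool --pt "20 -0.02 0.005 0.2 0 0 0" --pt "20 -0.035 0.009 0.4 -0.001 -0.002 0" --pt "20 -0.035 0.009 0.577 -0.001 -0.002 0" --pt "20 -0.035 0.009 0.62 -0.001 -0.002 0" --pt "20 -0.035 0.009 0.65 -0.001 -0.002 0" --pt "20 -0.035 0.009 0.67 -0.001 -0.002 0" --pt "20 -0.035 0.009 0.68 -0.001 -0.002 0" --pt "20 -0.035 0.009 0.68 -0.001 -0.002 0"

```text
time_s: 7.1
position: [0.5671, -0.2487, 0.0189]
tcp_rot: [[-0.143, 0.99, 0.003], [0.99, 0.143, -0.004], [-0.004, 0.003, -1.0]]
force: [0.5, 0.1, -0.3]
opening: 0.346
grasp_force: 30.0
```

```bash
python3 -c "
from plan import *
plan([[.5654,-.2462,.0165,98.2]]);s=read_state();print(s['force'],s['opening'])"
```

```text
t 7.1 pos [ 0.5671 -0.2487  0.0189] yaw 98.2
[0.5654, -0.2462, 0.0165, 98.2] -> [0.023, -0.011, 0.02, 0.002, 0.003, 0.0] rows 1 
[ 0.54857792  0.13285219 -0.29879956] 0.345973686623638
```

Emit:
drive_tool --pt "20 0 0 0.008 0 0 0" --pt "20 0 0 0.014 0 0 0" --pt "20 0 0 0.018 0 0 0" --pt "20 0 0 0.018 0 0 0"

```text
time_s: 7.5
position: [0.567, -0.2488, 0.0168]
tcp_rot: [[-0.142, 0.99, 0.003], [0.99, 0.142, -0.003], [-0.004, 0.002, -1.0]]
force: [-1.1, 0.3, 5.2]
opening: 0.343
grasp_force: 30.0
```

Contact felt. Release, lift, and measure the junction box from the frames I have.

Emit:
drive_tool --pt "34 0 0 0 0 0 0" --pt "40 0 0 0 0 0 0" --pt "46 0 0 0 0 0 0" --pt "46 0 0 0 0 0 0" --pt "46 0 0 0 0 0 0"

```text
time_s: 8.0
position: [0.5666, -0.2485, 0.0157]
tcp_rot: [[-0.142, 0.99, 0.002], [0.99, 0.142, -0.003], [-0.003, 0.001, -1.0]]
force: [0.1, -0.0, 0.7]
opening: 0.521
grasp_force: 0.0
```

Emit:
drive_tool --pt "46 0 0 -0.2 0 0 0" --pt "46 0 0 -0.5 0 0 0" --pt "60 0 0 -0.9 0 0 0" --pt "60 0 0 -0.9 0 0 0"

```text
time_s: 8.4
position: [0.5706, -0.2507, 0.1304]
tcp_rot: [[-0.143, 0.99, 0.013], [0.99, 0.143, -0.01], [-0.012, 0.012, -1.0]]
force: [0.3, 0.1, -0.6]
opening: 0.632
grasp_force: 0.0
```

```bash
cat > boxm.py <<'E'
from h import *
def boxm(c,z,lim,wrist=True,show=1):
    """top face at height z within world xy limits -> minAreaRect"""
    P=cloud(c,wrist); m=((abs(P[...,2]-z)<.005)&(P[...,0]>lim[0])&(P[...,0]<lim[1])&(P[...,1]>lim[2])&(P[...,1]<lim[3])).astype(np.uint8)
    ct=max(cv2.findContours(m,cv2.RETR_EXTERNAL,cv2.CHAIN_APPROX_NONE)[0],key=cv2.contourArea)[:,0]
    q=np.ascontiguousarray(onplane(c,ct,z,wrist)[:,:2],dtype=np.float32); r=cv2.minAreaRect(q)
    long=r[2] if r[1][0]>r[1][1] else r[2]-90
    print("z",np.median(P[m>0][:,2]).round(4),"c",np.round(r[0],4),"size",np.round(r[1],4),"long-axis yaw",round(long,1))
E
python3 - <<'E'
from boxm import *
w=dict(np.load("w2.npz")); t=dict(np.load("top0.npz"))
lim=(.34,.46,-.22,-.11)
boxm(w,.03,lim); boxm(t,.03,lim,False)
boxm(t,.028,(.37,.49,.02,.11),False)
boxm(dict(np.load("w1.npz")),.028,(.37,.49,.02,.11))
from plan import *
plan([[.5,-.22,.16,140],[.41,-.17,.15,177]])
E
```

```text
z 0.0304 c [ 0.4013 -0.167 ] size [0.0402 0.0575] long-axis yaw -3.7
z 0.0298 c [ 0.3979 -0.1641] size [0.0368 0.0555] long-axis yaw -2.6
z 0.0275 c [0.433 0.063] size [0.056  0.0337] long-axis yaw 10.5
z 0.0275 c [0.431  0.0775] size [0.0548 0.0067] long-axis yaw 9.6
t 8.4 pos [ 0.5706 -0.2507  0.1304] yaw 98.2
[0.5, -0.22, 0.16, 140] -> [0.335, -0.543, -0.257, 0.004, 0.01, -0.486] rows 5 
[0.41, -0.17, 0.15, 177] -> [0.842, -0.164, 0.082, 0.0, 0.001, -0.431] rows 5
```

Emit:
drive_tool --pt "60 0.335 -0.543 -0.257 0.004 0.01 -0.486" --pt "60 0.335 -0.543 -0.257 0.004 0.01 -0.486" --pt "60 0.335 -0.543 -0.257 0.004 0.01 -0.486" --pt "60 0.335 -0.543 -0.257 0.004 0.01 -0.486" --pt "60 0.335 -0.543 -0.257 0.004 0.01 -0.486"

```text
time_s: 8.9
position: [0.4958, -0.2175, 0.1544]
tcp_rot: [[-0.769, 0.639, -0.011], [0.639, 0.769, 0.007], [0.013, -0.001, -1.0]]
force: [-0.7, -0.2, 0.4]
opening: 0.689
grasp_force: 0.0
```

Emit:
drive_tool --pt "60 0.842 -0.164 0.082 0 0.001 -0.431" --pt "60 0.842 -0.164 0.082 0 0.001 -0.431" --pt "60 0.842 -0.164 0.082 0 0.001 -0.431" --pt "60 0.842 -0.164 0.082 0 0.001 -0.431" --pt "60 0.842 -0.164 0.082 0 0.001 -0.431" --pt "60 0.842 -0.164 0.082 0 0.001 -0.431" --pt "60 0.842 -0.164 0.082 0 0.001 -0.431"

```text
time_s: 9.6
position: [0.406, -0.1676, 0.1458]
tcp_rot: [[-0.998, 0.053, -0.012], [0.053, 0.999, 0.008], [0.012, 0.007, -1.0]]
force: [0.8, -0.6, 0.6]
opening: 0.686
grasp_force: 0.0
```

```bash
python3 - <<'E'
from boxm import *
from plan import *
from rig import optics
w=optics.capture("wrist"); np.savez("w3.npz",**w)
try: boxm(w,.03,(.34,.46,-.22,-.11))
except Exception as e: print(e)
t=optics.capture("top"); np.savez("top1.npz",**t)
boxm(t,.037,(.54,.60,-.27,-.22),False)
plan([[.399,-.165,.06,177],[.399,-.165,.014,177]])
E
```

```text
z 0.0307 c [ 0.3984 -0.1667] size [0.0396 0.0554] long-axis yaw -3.1
z 0.0363 c [ 0.5645 -0.2442] size [0.032  0.0294] long-axis yaw 88.4
t 9.7 pos [ 0.4061 -0.1676  0.1458] yaw 177.0
[0.399, -0.165, 0.06, 177] -> [0.051, 0.014, 0.716, 0.005, -0.008, -0.0] rows 2 
[0.399, -0.165, 0.014, 177] -> [0.0, -0.0, 0.383, -0.0, -0.0, -0.0] rows 1
```

The spacer reads upright in the bay (top at 36 mm) and the box position is confirmed at (0.399, -0.166). Go down and grip.

Emit:
drive_tool --pt "60 0.03 0.01 0.3 0.003 -0.004 0" --pt "60 0.051 0.007 0.6 0.005 -0.008 0" --pt "60 0.051 0.007 0.716 0.005 -0.008 0" --pt "60 0.051 0.007 0.716 0.005 -0.008 0" --pt "60 0.051 0.007 0.716 0.005 -0.008 0"

```text
time_s: 10.2
position: [0.3993, -0.166, 0.0602]
tcp_rot: [[-0.999, 0.053, -0.0], [0.053, 0.999, -0.0], [0.0, -0.0, -1.0]]
force: [-0.6, -0.8, 0.7]
opening: 0.69
grasp_force: 0.0
```

```bash
python3 -c "
from plan import *
plan([[.399,-.166,.0135,177]]);print(np.round(read_state()['tcp_rot'],3)[:,2])"
```

```text
t 10.2 pos [ 0.3993 -0.166   0.0602] yaw 177.0
[0.399, -0.166, 0.0135, 177] -> [0.002, -0.0, 0.389, -0.0, -0.0, -0.0] rows 1 
[-0. -0. -1.]
```

Emit:
drive_tool --pt "60 0.002 0 0.15 0 0 0" --pt "60 0.002 0 0.3 0 0 0" --pt "60 0.002 0 0.37 0 0 0" --pt "60 0.002 0 0.389 0 0 0" --pt "60 0.002 0 0.389 0 0 0"

```text
time_s: 10.7
position: [0.3991, -0.1661, 0.0139]
tcp_rot: [[-0.999, 0.052, 0.001], [0.052, 0.999, -0.001], [-0.001, -0.001, -1.0]]
force: [0.4, -0.3, 0.4]
opening: 0.686
grasp_force: 0.0
```

Emit:
drive_tool --pt "30 0 0 0 0 0 0" --pt "30 0 0 0 0 0 0" --pt "30 0 0 0 0 0 0" --pt "30 0 0 0 0 0 0" --pt "30 0 0 0 0 0 0" --pt "30 0 0 0 0 0 0"

```text
time_s: 11.3
position: [0.399, -0.166, 0.0139]
tcp_rot: [[-0.999, 0.052, 0.001], [0.052, 0.999, -0.001], [-0.001, -0.001, -1.0]]
force: [-0.3, 0.7, 4.7]
opening: 0.457
grasp_force: 30.0
```

```bash
python3 -c "
from plan import *
plan([[.399,-.166,.12,177],[.50,-.18,.13,150],[.60,-.19,.13,120],[.628,-.206,.08,98.2]])"
```

```text
t 11.3 pos [ 0.399  -0.166   0.0139] yaw 177.0
[0.399, -0.166, 0.12, 177] -> [-0.001, -0.001, -0.885, -0.001, 0.0, 0.0] rows 3 
[0.5, -0.18, 0.13, 150] -> [-0.846, -0.073, -0.082, 0.001, 0.0, 0.314] rows 4 
[0.6, -0.19, 0.13, 120] -> [-0.764, 0.345, -0.0, -0.0, 0.001, 0.349] rows 4 
[0.628, -0.206, 0.08, 98.2] -> [-0.232, 0.135, 0.416, -0.0, -0.0, 0.254] rows 3
```

Emit:
drive_tool --pt "30 0 0 -0.2 0 0 0" --pt "30 0 0 -0.5 0 0 0" --pt "30 0 0 -0.8 0 0 0" --pt "30 0 0 -0.885 0 0 0" --pt "30 0 0 -0.885 0 0 0"

```text
time_s: 11.8
position: [0.3995, -0.1663, 0.1208]
tcp_rot: [[-0.999, 0.052, 0.003], [0.052, 0.999, -0.003], [-0.003, -0.002, -1.0]]
force: [-0.6, -0.1, -1.5]
opening: 0.457
grasp_force: 30.0
```

Emit:
drive_tool --pt "30 -0.2 -0.02 -0.03 0 0 0.08" --pt "30 -0.42 -0.04 -0.06 0 0 0.16" --pt "30 -0.64 -0.055 -0.082 0 0 0.24" --pt "30 -0.846 -0.073 -0.082 0 0 0.314"

```text
time_s: 12.2
position: [0.4999, -0.1795, 0.1276]
tcp_rot: [[-0.864, 0.504, -0.003], [0.504, 0.864, 0.001], [0.003, -0.0, -1.0]]
force: [-0.1, -0.1, -1.6]
opening: 0.457
grasp_force: 30.0
```

Emit:
drive_tool --pt "30 -0.2 0.09 0 0 0 0.09" --pt "30 -0.4 0.18 0 0 0 0.18" --pt "30 -0.6 0.27 0 0 0 0.27" --pt "30 -0.764 0.345 0 0 0 0.349" --pt "30 -0.764 0.345 0 0 0 0.349"

```text
time_s: 12.7
position: [0.6018, -0.19, 0.1267]
tcp_rot: [[-0.5, 0.866, -0.0], [0.866, 0.5, -0.0], [0.0, -0.0, -1.0]]
force: [-0.3, -0.6, -0.9]
opening: 0.457
grasp_force: 30.0
```

Emit:
drive_tool --pt "30 -0.08 0.05 0.1 0 0 0.08" --pt "30 -0.16 0.1 0.25 0 0 0.17" --pt "30 -0.232 0.135 0.416 0 0 0.254" --pt "30 -0.232 0.135 0.416 0 0 0.254" --pt "30 -0.232 0.135 0.416 0 0 0.254" --pt "30 -0.232 0.135 0.416 0 0 0.254" --pt "30 -0.232 0.135 0.416 0 0 0.254"

```text
time_s: 13.4
position: [0.6276, -0.2057, 0.0805]
tcp_rot: [[-0.144, 0.99, 0.001], [0.99, 0.144, -0.001], [-0.001, 0.0, -1.0]]
force: [0.0, -0.4, -0.8]
opening: 0.455
grasp_force: 30.0
```

```bash
python3 -c "
from plan import *
from rig import optics
import cv2
cv2.imwrite('pics/w4.png',optics.capture('wrist')['color'])
plan([[.628,-.206,.0175,98.2]]);print(np.round(read_state()['tcp_rot'],3)[:,2])"
```

```text
t 13.45 pos [ 0.6278 -0.2058  0.0806] yaw 98.3
[0.628, -0.206, 0.0175, 98.2] -> [-0.002, 0.001, 0.526, 0.001, 0.001, 0.001] rows 2 
[ 0.001 -0.001 -1.   ]
```

View pics/w4.png

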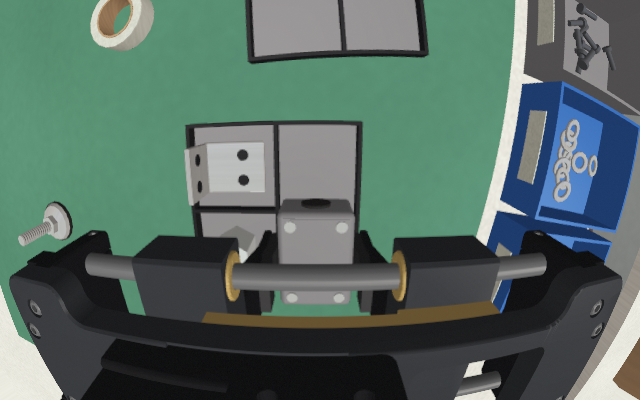

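The view shows the junction box, lid screws up at (318,255), over the wide bay (278–360), with the spacer standing clear to its left. Lower it.

Emit:
drive_tool --pt "30 0 0 0.2 0 0 0" --pt "30 0 0 0.4 0 0 0" --pt "30 0 0 0.47 0 0 0" --pt "30 0 0 0.5 0 0 0" --pt "30 0 0 0.52 0 0 0" --pt "30 0 0 0.53 0 0 0" --pt "30 0 0 0.535 0 0 0" --pt "30 0 0 0.535 0 0 0"

```text
time_s: 14.25
position: [0.6285, -0.2062, 0.0169]
tcp_rot: [[-0.143, 0.99, 0.002], [0.99, 0.143, -0.001], [-0.002, 0.001, -1.0]]
force: [-0.5, 1.0, 5.0]
opening: 0.457
grasp_force: 30.0
```

Emit:
drive_tool --pt "42 0 0 0 0 0 0" --pt "46 0 0 0 0 0 0" --pt "46 0 0 0 0 0 0" --pt "46 0 0 0 0 0 0"

```text
time_s: 14.65
position: [0.6277, -0.2058, 0.0151]
tcp_rot: [[-0.143, 0.99, -0.0], [0.99, 0.143, -0.0], [-0.0, -0.0, -1.0]]
force: [-0.8, -0.3, -0.0]
opening: 0.524
grasp_force: 0.0
```

Emit:
drive_tool --pt "46 0 0 -0.2 0 0 0" --pt "46 0 0 -0.5 0 0 0" --pt "46 0 0 -0.95 0 0 0" --pt "40 0 0 -0.95 0 0 0" --pt "40 0 0 -0.95 0 0 0" --pt "40 0 0 -0.95 0 0 0"

```text
time_s: 15.25
position: [0.6268, -0.2053, 0.1282]
tcp_rot: [[-0.143, 0.99, -0.002], [0.99, 0.143, 0.001], [0.001, -0.002, -1.0]]
force: [0.1, -0.5, -0.6]
opening: 0.465
grasp_force: 0.0
```

```bash
python3 - <<'E'
from plan import *
from boxm import *
from rig import optics
t=optics.capture("top"); boxm(t,.033,(.58,.68,-.27,-.15),False); boxm(t,.037,(.54,.60,-.27,-.22),False)
plan([[.56,-.12,.14,98],[.50,-.03,.14,110],[.44,.06,.14,120],[.39,.15,.14,126.7],[.352,.23,.16,126.7]])
E
```

```text
z 0.0329 c [ 0.6343 -0.1929] size [0.0267 0.019 ] long-axis yaw 87.2Traceback (most recent call last):
  File "<stdin>", line 4, in <module>
  File "boxm.py", line 5, in boxm
    ct=max(cv2.findContours(m,cv2.RETR_EXTERNAL,cv2.CHAIN_APPROX_NONE)[0],key=cv2.contourArea)[:,0]
       ~~~^^^^^^^^^^^^^^^^^^^^^^^^^^^^^^^^^^^^^^^^^^^^^^^^^^^^^^^^^^^^^^^^^^^^^^^^^^^^^^^^^^^^
ValueError: max() iterable argument is empty
```

Gripper occludes the top view; z = 33 mm is right though. I'll check again once clear.

```bash
python3 - <<'E'
from plan import *
plan([[.56,-.12,.14,98],[.50,-.03,.14,110],[.44,.06,.14,120],[.39,.15,.14,126.7],[.352,.23,.16,126.7]])
E
```

```text
t 15.3 pos [ 0.6264 -0.2051  0.1275] yaw 98.2
[0.56, -0.12, 0.14, 98] -> [0.781, -0.447, -0.101, -0.002, -0.001, 0.002] rows 3 
[0.5, -0.03, 0.14, 110] -> [0.813, -0.391, 0.0, -0.0, -0.0, -0.139] rows 3 
[0.44, 0.06, 0.14, 120] -> [0.875, -0.214, 0.001, -0.0, -0.0, -0.117] rows 3 
[0.39, 0.15, 0.14, 126.7] -> [0.858, 0.015, 0.0, -0.0, -0.0, -0.078] rows 3 
[0.352, 0.23, 0.16, 126.7] -> [0.724, 0.145, -0.166, -0.0, -0.0, 0.0] rows 2
```

Emit:
drive_tool --pt "40 0.781 -0.447 -0.101 -0.002 -0.001 0" --pt "40 0.781 -0.447 -0.101 -0.002 -0.001 0" --pt "40 0.781 -0.447 -0.101 -0.002 -0.001 0"

```text
time_s: 15.6
position: [0.5546, -0.1153, 0.1391]
tcp_rot: [[-0.145, 0.989, -0.008], [0.989, 0.145, 0.004], [0.006, -0.008, -1.0]]
force: [0.7, 0.1, -0.5]
opening: 0.464
grasp_force: 0.0
```

Emit:
drive_tool --pt "40 0.813 -0.391 0 0 0 -0.139" --pt "40 0.813 -0.391 0 0 0 -0.139" --pt "40 0.813 -0.391 0 0 0 -0.139"

```text
time_s: 15.9
position: [0.4945, -0.0263, 0.1392]
tcp_rot: [[-0.348, 0.938, -0.008], [0.938, 0.348, 0.002], [0.005, -0.006, -1.0]]
force: [-0.0, -1.7, -0.5]
opening: 0.456
grasp_force: 0.0
```

Emit:
drive_tool --pt "40 0.875 -0.214 0 0 0 -0.117" --pt "40 0.875 -0.214 0 0 0 -0.117" --pt "40 0.875 -0.214 0 0 0 -0.117"

```text
time_s: 16.2
position: [0.435, 0.0621, 0.1394]
tcp_rot: [[-0.506, 0.863, -0.006], [0.863, 0.506, 0.0], [0.003, -0.005, -1.0]]
force: [-0.5, -0.8, 0.1]
opening: 0.457
grasp_force: 0.0
```

Emit:
drive_tool --pt "40 0.858 0.015 0 0 0 -0.078" --pt "40 0.858 0.015 0 0 0 -0.078" --pt "40 0.858 0.015 0 0 0 -0.078"

```text
time_s: 16.5
position: [0.3864, 0.1517, 0.1396]
tcp_rot: [[-0.605, 0.797, -0.003], [0.797, 0.605, -0.001], [0.001, -0.003, -1.0]]
force: [-0.6, -1.0, 0.2]
opening: 0.457
grasp_force: 0.0
```

Emit:
drive_tool --pt "40 0.724 0.145 -0.166 0 0 0" --pt "40 0.724 0.145 -0.166 0 0 0" --pt "40 0.724 0.145 -0.166 0 0 0" --pt "40 0.724 0.145 -0.166 0 0 0" --pt "40 0.724 0.145 -0.166 0 0 0" --pt "40 0.724 0.145 -0.166 0 0 0"

```text
time_s: 17.1
position: [0.3531, 0.2276, 0.1598]
tcp_rot: [[-0.598, 0.801, 0.003], [0.801, 0.598, -0.002], [-0.003, 0.001, -1.0]]
force: [0.2, -0.4, -0.5]
opening: 0.461
grasp_force: 0.0
```

```bash
python3 - <<'E'
from plan import *
from boxm import *
from hexm import hexm
from rig import optics
t=optics.capture("top"); boxm(t,.033,(.58,.68,-.27,-.15),False); boxm(t,.037,(.54,.60,-.27,-.22),False)
w=optics.capture("wrist"); np.savez("w5.npz",**w); cv2.imwrite("pics/w5.png",w["color"])
P=cloud(w,True); m=((abs(P[...,2]-.06)<.004)&(abs(P[...,0]-.348)<.02)&(abs(P[...,1]-.264)<.02))
uv=np.argwhere(m).mean(0)[::-1].astype(int); print(uv); hexm(w,uv,.06,25)
plan([[.3478,.2645,.10,126.7],[.3478,.2645,.028,126.7]])
E
```

```text
z 0.0324 c [ 0.6246 -0.2047] size [0.0405 0.0579] long-axis yaw -81.1
z 0.0365 c [ 0.5645 -0.2442] size [0.0319 0.0294] long-axis yaw 88.4
[337 163]
z med 0.0605 c [0.3474 0.2647] size mm [18.1 20.1] flat normal yaw 38.0 mod60 38.0 n 69
t 17.2 pos [0.3529 0.2278 0.1599] yaw 126.8
[0.3478, 0.2645, 0.1, 126.7] -> [0.272, 0.149, 0.499, 0.001, 0.002, 0.001] rows 2 
[0.3478, 0.2645, 0.028, 126.7] -> [-0.0, 0.0, 0.6, -0.0, -0.0, -0.0] rows 2
```

View pics/w5.png

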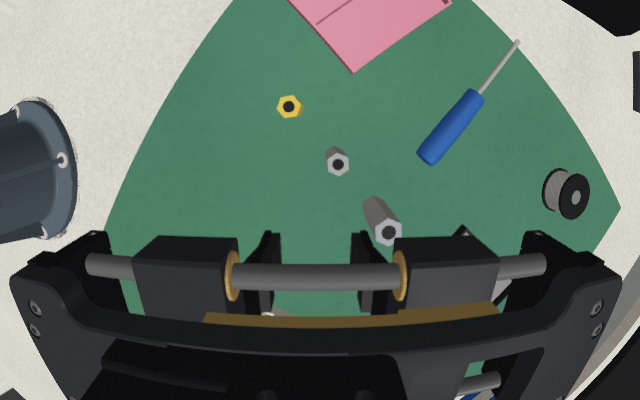

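The junction box lies flat and aligned in the wide bay. The view has the wanted standoff at (337,163), clear of the large one (388,232) and the yellow one (289,106). Grasp it.

Emit:
drive_tool --pt "40 0.272 0.149 0 0.001 0.002 -0.008" --pt "40 0.272 0.149 0.2 0.001 0.002 -0.008" --pt "40 0.272 0.149 0.45 0.001 0.002 -0.008" --pt "40 0.272 0.149 0.499 0.001 0.002 -0.008" --pt "40 0.272 0.149 0.499 0.001 0.002 -0.008" --pt "40 0.272 0.149 0.499 0.001 0.002 -0.008"

```text
time_s: 17.8
position: [0.3477, 0.2654, 0.1008]
tcp_rot: [[-0.609, 0.793, 0.001], [0.793, 0.609, 0.0], [-0.0, 0.001, -1.0]]
force: [1.0, 0.3, -0.5]
opening: 0.458
grasp_force: 0.0
```

```bash
python3 -c "
from plan import *
plan([[.3475,.2646,.028,127.5]]);print(np.round(read_state()['tcp_rot'],3)[:,2])"
```

```text
t 17.8 pos [0.3477 0.2654 0.1008] yaw 127.5
[0.3475, 0.2646, 0.028, 127.5] -> [-0.004, -0.006, 0.607, 0.001, 0.0, 0.0] rows 2 
[ 0.001  0.    -1.   ]
```

Emit:
drive_tool --pt "40 -0.004 -0.006 0.2 0 0 0" --pt "40 -0.004 -0.006 0.4 0 0 0" --pt "40 -0.004 -0.006 0.55 0 0 0" --pt "40 -0.004 -0.006 0.607 0 0 0" --pt "40 -0.004 -0.006 0.607 0 0 0"

```text
time_s: 18.3
position: [0.3472, 0.2647, 0.0276]
tcp_rot: [[-0.61, 0.793, 0.0], [0.793, 0.61, 0.0], [-0.0, 0.0, -1.0]]
force: [0.7, 0.1, 0.6]
opening: 0.461
grasp_force: 0.0
```

Emit:
drive_tool --pt "8 0 0 0 0 0 0" --pt "8 0 0 0 0 0 0" --pt "8 0 0 0 0 0 0" --pt "8 0 0 0 0 0 0" --pt "8 0 0 0 0 0 0" --pt "8 0 0 0 0 0 0" --pt "8 0 0 0 0 0 0"

```text
time_s: 19.0
position: [0.3473, 0.265, 0.028]
tcp_rot: [[-0.61, 0.792, 0.001], [0.792, 0.61, 0.001], [-0.0, 0.002, -1.0]]
force: [-0.6, 1.7, 6.6]
opening: 0.21
grasp_force: 29.9
```

```bash
python3 -c "
from plan import *
plan([[.3475,.2646,.14,127.5],[.42,.24,.17,110],[.50,.21,.17,86.8],[.552,.189,.10,86.8]])"
```

```text
t 19.0 pos [0.3473 0.265  0.028 ] yaw 127.6
[0.3475, 0.2646, 0.14, 127.5] -> [-0.004, 0.001, -0.933, 0.001, 0.0, 0.001] rows 3 
[0.42, 0.24, 0.17, 110] -> [-0.53, 0.354, -0.25, 0.0, 0.0, 0.204] rows 3 
[0.5, 0.21, 0.17, 86.8] -> [-0.463, 0.542, 0.001, 0.0, 0.0, 0.27] rows 3 
[0.552, 0.189, 0.1, 86.8] -> [-0.15, 0.442, 0.583, 0.0, 0.0, -0.0] rows 2
```

Emit:
drive_tool --pt "8 0 0 -0.2 0 0 0" --pt "8 0 0 -0.5 0 0 0" --pt "8 0 0 -0.8 0 0 0" --pt "8 0 0 -0.933 0 0 0" --pt "8 0 0 -0.933 0 0 0" --pt "8 0 0 -0.933 0 0 0"

```text
time_s: 19.6
position: [0.3463, 0.2646, 0.1392]
tcp_rot: [[-0.61, 0.792, -0.0], [0.792, 0.61, -0.0], [0.0, -0.0, -1.0]]
force: [-0.4, 0.3, -1.2]
opening: 0.208
grasp_force: 29.9
```

Emit:
drive_tool --pt "8 -0.15 0.1 -0.08 0 0 0.06" --pt "8 -0.35 0.23 -0.16 0 0 0.14" --pt "8 -0.53 0.354 -0.25 0 0 0.204" --pt "8 -0.53 0.354 -0.25 0 0 0.204"

```text
time_s: 20.0
position: [0.4237, 0.2398, 0.1691]
tcp_rot: [[-0.34, 0.941, 0.004], [0.941, 0.34, 0.001], [-0.001, 0.004, -1.0]]
force: [0.3, 1.5, -1.3]
opening: 0.203
grasp_force: 29.9
```

Emit:
drive_tool --pt "8 -0.15 0.18 0 0 0 0.09" --pt "8 -0.31 0.36 0 0 0 0.18" --pt "8 -0.463 0.542 0 0 0 0.27" --pt "8 -0.463 0.542 0 0 0 0.27"

```text
time_s: 20.4
position: [0.5023, 0.2092, 0.1676]
tcp_rot: [[0.058, 0.998, 0.001], [0.998, -0.058, -0.0], [-0.0, 0.001, -1.0]]
force: [0.3, 0.7, -1.2]
opening: 0.205
grasp_force: 29.9
```

Emit:
drive_tool --pt "8 -0.05 0.15 0.15 0 0 0" --pt "8 -0.1 0.3 0.35 0 0 0" --pt "8 -0.15 0.442 0.5 0 0 0" --pt "8 -0.15 0.442 0.583 0 0 0" --pt "8 -0.15 0.442 0.583 0 0 0" --pt "8 -0.15 0.442 0.583 0 0 0" --pt "8 -0.15 0.442 0.583 0 0 0"

```text
time_s: 21.1
position: [0.5505, 0.1901, 0.1001]
tcp_rot: [[0.054, 0.999, 0.0], [0.999, -0.054, 0.0], [0.0, 0.0, -1.0]]
force: [0.4, -0.6, -1.6]
opening: 0.206
grasp_force: 29.9
```

```bash
python3 -c "
from plan import *
from rig import optics
import cv2
cv2.imwrite('pics/w6.png',optics.capture('wrist')['color'])
plan([[.552,.189,.0315,86.8]]);print(np.round(read_state()['tcp_rot'],3)[:,2])"
```

```text
t 21.15 pos [0.5509 0.19   0.1004] yaw 86.9
[0.552, 0.189, 0.0315, 86.8] -> [-0.008, 0.009, 0.574, 0.001, -0.0, 0.001] rows 2 
[ 0.001  0.    -1.   ]
```

View pics/w6.png

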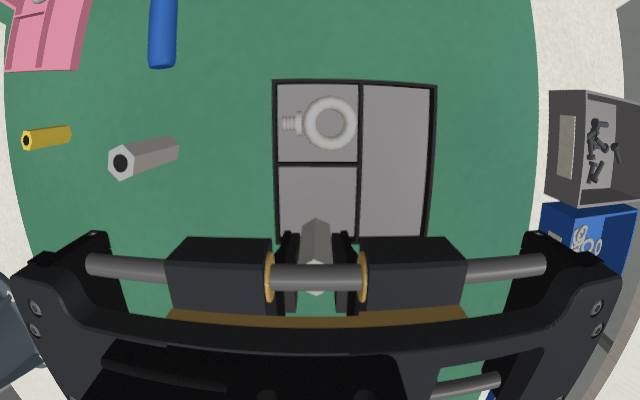

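The view shows the standoff held upright, over the empty bay at (318,200) next to the eye bolt at (325,123). Lower it.

Emit:
drive_tool --pt "8 -0.008 0.009 0.2 0 0 0" --pt "8 -0.008 0.009 0.4 0 0 0" --pt "8 -0.008 0.009 0.5 0 0 0" --pt "8 -0.008 0.009 0.55 0 0 0" --pt "8 -0.008 0.009 0.565 0 0 0" --pt "8 -0.008 0.009 0.574 0 0 0" --pt "8 -0.008 0.009 0.58 0 0 0" --pt "8 -0.008 0.009 0.58 0 0 0"

```text
time_s: 21.95
position: [0.553, 0.1887, 0.0311]
tcp_rot: [[0.055, 0.998, 0.002], [0.998, -0.055, 0.0], [0.001, 0.002, -1.0]]
force: [0.5, 0.7, 3.6]
opening: 0.201
grasp_force: 29.9
```

Emit:
drive_tool --pt "22 0 0 0 0 0 0" --pt "30 0 0 0 0 0 0" --pt "30 0 0 0 0 0 0" --pt "30 0 0 0 0 0 0"

```text
time_s: 22.35
position: [0.5523, 0.1884, 0.0297]
tcp_rot: [[0.055, 0.998, -0.0], [0.998, -0.055, 0.0], [0.0, -0.0, -1.0]]
force: [0.4, 1.4, -0.0]
opening: 0.34
grasp_force: 0.0
```

Emit:
drive_tool --pt "30 0 0 -0.2 0 0 0" --pt "30 0 0 -0.5 0 0 0" --pt "30 0 0 -0.98 0 0 0" --pt "60 0 0 -0.98 0 0 0" --pt "60 0 0 -0.98 0 0 0" --pt "60 0 0 -0.98 0 0 0"

```text
time_s: 22.95
position: [0.5514, 0.1883, 0.1465]
tcp_rot: [[0.055, 0.998, -0.002], [0.998, -0.055, -0.0], [-0.0, -0.002, -1.0]]
force: [1.0, 0.1, 0.3]
opening: 0.533
grasp_force: 0.0
```

```bash
python3 -c "
from plan import *
plan([[.50,.12,.15,50],[.434,.0625,.10,10.5],[.434,.0625,.06,10.5]])"
```

```text
t 22.95 pos [0.5514 0.1883 0.1465] yaw 86.9
[0.5, 0.12, 0.15, 50] -> [-0.592, -0.396, -0.028, -0.001, 0.001, 0.429] rows 5 
[0.434, 0.0625, 0.1, 10.5] -> [-0.721, -0.113, 0.416, -0.0, -0.0, 0.459] rows 5 
[0.434, 0.0625, 0.06, 10.5] -> [0.0, -0.0, 0.334, -0.0, 0.0, 0.0] rows 1
```

Emit:
drive_tool --pt "60 -0.592 -0.396 -0.028 -0.001 0.001 0.429" --pt "60 -0.592 -0.396 -0.028 -0.001 0.001 0.429" --pt "60 -0.592 -0.396 -0.028 -0.001 0.001 0.429" --pt "60 -0.592 -0.396 -0.028 -0.001 0.001 0.429" --pt "60 -0.592 -0.396 -0.028 -0.001 0.001 0.429" --pt "60 -0.592 -0.396 -0.028 -0.001 0.001 0.429"

```text
time_s: 23.55
position: [0.4995, 0.1199, 0.1488]
tcp_rot: [[0.643, 0.766, -0.003], [0.766, -0.643, 0.001], [-0.001, -0.003, -1.0]]
force: [0.0, 0.3, 0.5]
opening: 0.693
grasp_force: 0.0
```

Emit:
drive_tool --pt "60 -0.721 -0.113 0.416 0 0 0.459" --pt "60 -0.721 -0.113 0.416 0 0 0.459" --pt "60 -0.721 -0.113 0.416 0 0 0.459" --pt "60 -0.721 -0.113 0.416 0 0 0.459" --pt "60 -0.721 -0.113 0.416 0 0 0.459" --pt "60 -0.721 -0.113 0.416 0 0 0.459" --pt "60 -0.721 -0.113 0.416 0 0 0.459"

```text
time_s: 24.25
position: [0.4345, 0.0628, 0.1]
tcp_rot: [[0.983, 0.185, 0.0], [0.185, -0.983, 0.001], [0.0, -0.001, -1.0]]
force: [-0.0, 0.4, -0.1]
opening: 0.695
grasp_force: 0.0
```

```bash
python3 - <<'E'
from plan import *
from boxm import *
from hexm import *
from rig import optics
w=optics.capture("wrist"); np.savez("w7.npz",**w); cv2.imwrite("pics/w7.png",w["color"])
t=optics.capture("top"); boxm(t,.063,(.52,.59,.16,.22),False)
plan([[.434,.0625,.05,10.5],[.434,.0625,.0135,10.5]])
print(np.round(read_state()['tcp_rot'],3)[:,2])
E
```

```text
z 0.063 c [0.5505 0.1883] size [0.0181 0.0182] long-axis yaw -1.6
t 24.35 pos [0.4348 0.0628 0.1003] yaw 10.6
[0.434, 0.0625, 0.05, 10.5] -> [-0.008, 0.001, 0.42, -0.001, -0.001, 0.002] rows 2 
[0.434, 0.0625, 0.0135, 10.5] -> [0.0, -0.0, 0.304, 0.0, 0.0, -0.0] rows 1 
[ 0.001  0.001 -1.   ]
```

View pics/w7.png

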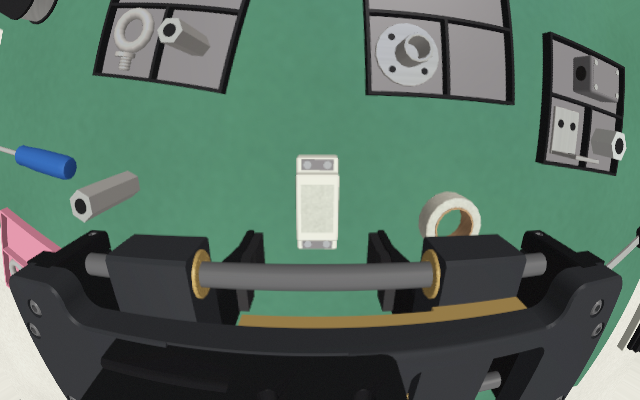

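The view shows the standoff upright in the hanging tray at (185,35) and the driver at (318,200), centred and square between the fingers, right way up. The tape is at (450,215), clear of them. Quick position check, then down.

```bash
python3 - <<'E'
from boxm import *
boxm(dict(np.load("w7.npz")),.028,(.38,.49,.02,.11))
E
```

```text
z 0.0283 c [0.435  0.0616] size [0.055  0.0337] long-axis yaw 10.5
```

Emit:
drive_tool --pt "60 -0.003 0.006 0.2 0 0 0" --pt "60 -0.003 0.006 0.45 0 0 0" --pt "60 -0.003 0.006 0.62 0 0 0" --pt "60 -0.003 0.006 0.7 0 0 0" --pt "60 -0.003 0.006 0.727 0 0 0" --pt "60 -0.003 0.006 0.727 0 0 0"

```text
time_s: 24.95
position: [0.4351, 0.062, 0.0135]
tcp_rot: [[0.983, 0.183, 0.002], [0.183, -0.983, 0.001], [0.002, -0.001, -1.0]]
force: [-0.1, -0.1, 0.1]
opening: 0.688
grasp_force: 0.0
```

Emit:
drive_tool --pt "24 0 0 0 0 0 0" --pt "24 0 0 0 0 0 0" --pt "24 0 0 0 0 0 0" --pt "24 0 0 0 0 0 0" --pt "24 0 0 0 0 0 0" --pt "24 0 0 0 0 0 0" --pt "24 0 0 0 0 0 0"

```text
time_s: 25.65
position: [0.4354, 0.0619, 0.0139]
tcp_rot: [[0.983, 0.183, 0.003], [0.183, -0.983, 0.001], [0.003, -0.0, -1.0]]
force: [-0.9, -0.5, 5.2]
opening: 0.392
grasp_force: 30.0
```

```bash
python3 -c "
from plan import *
plan([[.4345,.062,.12,10.5],[.50,.11,.15,35],[.57,.17,.15,60],[.621,.219,.13,86.8],[.621,.219,.07,86.8]])"
```

```text
t 25.65 pos [0.4354 0.0619 0.0139] yaw 10.5
[0.4345, 0.062, 0.12, 10.5] -> [-0.004, -0.003, -0.884, -0.0, -0.002, 0.0] rows 3 
[0.5, 0.11, 0.15, 35] -> [0.609, -0.293, -0.25, -0.0, -0.0, -0.285] rows 3 
[0.57, 0.17, 0.15, 60] -> [0.765, -0.075, 0.0, -0.0, -0.0, -0.291] rows 3 
[0.621, 0.219, 0.13, 86.8] -> [0.566, 0.165, 0.167, -0.0, -0.0, -0.311] rows 4 
[0.621, 0.219, 0.07, 86.8] -> [-0.0, -0.0, 0.5, -0.0, -0.0, -0.0] rows 2
```

Emit:
drive_tool --pt "24 0 0 -0.2 0 0 0" --pt "24 0 0 -0.5 0 0 0" --pt "24 -0.004 -0.003 -0.8 0 -0.002 0" --pt "24 -0.004 -0.003 -0.884 0 -0.002 0" --pt "24 -0.004 -0.003 -0.884 0 -0.002 0"

```text
time_s: 26.15
position: [0.4352, 0.0621, 0.1207]
tcp_rot: [[0.983, 0.183, 0.003], [0.183, -0.983, -0.0], [0.003, 0.0, -1.0]]
force: [0.2, 0.6, -1.5]
opening: 0.388
grasp_force: 30.0
```

Emit:
drive_tool --pt "24 0.2 -0.1 -0.1 0 0 -0.09" --pt "24 0.4 -0.19 -0.2 0 0 -0.19" --pt "24 0.609 -0.293 -0.25 0 0 -0.285" --pt "24 0.609 -0.293 -0.25 0 0 -0.285"

```text
time_s: 26.55
position: [0.5033, 0.1113, 0.1487]
tcp_rot: [[0.817, 0.576, 0.003], [0.576, -0.817, 0.001], [0.003, 0.001, -1.0]]
force: [-1.2, 0.2, -0.9]
opening: 0.388
grasp_force: 30.0
```

Emit:
drive_tool --pt "24 0.25 -0.025 0 0 0 -0.1" --pt "24 0.5 -0.05 0 0 0 -0.2" --pt "24 0.765 -0.075 0 0 0 -0.291" --pt "24 0.765 -0.075 0 0 0 -0.291"

```text
time_s: 26.95
position: [0.5717, 0.1716, 0.1472]
tcp_rot: [[0.498, 0.867, -0.001], [0.867, -0.498, 0.001], [0.001, -0.001, -1.0]]
force: [0.2, -0.3, -0.7]
opening: 0.389
grasp_force: 30.0
```

Emit:
drive_tool --pt "24 0.15 0.04 0.04 0 0 -0.08" --pt "24 0.3 0.08 0.08 0 0 -0.16" --pt "24 0.45 0.12 0.12 0 0 -0.24" --pt "24 0.566 0.165 0.167 0 0 -0.311" --pt "24 0.566 0.165 0.167 0 0 -0.311"

```text
time_s: 27.45
position: [0.6195, 0.2188, 0.1262]
tcp_rot: [[0.058, 0.998, -0.006], [0.998, -0.058, -0.001], [-0.001, -0.006, -1.0]]
force: [-0.7, -0.8, -1.4]
opening: 0.384
grasp_force: 30.0
```

Emit:
drive_tool --pt "24 0 0 0.2 0 0 0" --pt "24 0 0 0.4 0 0 0" --pt "24 0 0 0.5 0 0 0" --pt "24 0 0 0.5 0 0 0" --pt "24 0 0 0.5 0 0 0"

```text
time_s: 27.95
position: [0.6204, 0.2186, 0.0694]
tcp_rot: [[0.058, 0.998, -0.002], [0.998, -0.058, 0.0], [-0.0, -0.002, -1.0]]
force: [0.1, 0.5, -1.0]
opening: 0.385
grasp_force: 30.0
```

```bash
python3 -c "
from plan import *
from rig import optics
import cv2
cv2.imwrite('pics/w8.png',optics.capture('wrist')['color'])
plan([[.621,.219,.0169,86.8]]);print(np.round(read_state()['tcp_rot'],3)[:,2])"
```

```text
t 28.0 pos [0.6212 0.2188 0.0702] yaw 86.7
[0.621, 0.219, 0.0169, 86.8] -> [0.001, -0.001, 0.444, 0.0, -0.0, -0.001] rows 2 
[ 0.  0. -1.]
```

View pics/w8.png

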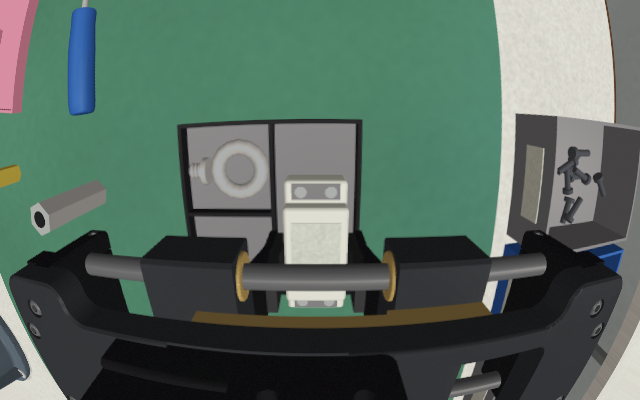

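The view shows the driver at (316,240), right way up and lengthwise over the wide bay (274–360). Lower it to contact.

Emit:
drive_tool --pt "24 0 0 0.2 0 0 0" --pt "24 0 0 0.35 0 0 0" --pt "24 0 0 0.4 0 0 0" --pt "24 0 0 0.425 0 0 0" --pt "24 0 0 0.438 0 0 0" --pt "24 0 0 0.444 0 0 0" --pt "24 0 0 0.45 0 0 0" --pt "24 0 0 0.45 0 0 0"

```text
time_s: 28.8
position: [0.6215, 0.2192, 0.017]
tcp_rot: [[0.056, 0.998, 0.001], [0.998, -0.056, 0.001], [0.001, 0.001, -1.0]]
force: [-1.5, -0.1, 5.5]
opening: 0.389
grasp_force: 30.0
```

Emit:
drive_tool --pt "37 0 0 0 0 0 0" --pt "41 0 0 0 0 0 0" --pt "41 0 0 0 0 0 0" --pt "41 0 0 0 0 0 0"

```text
time_s: 29.2
position: [0.6206, 0.2191, 0.0151]
tcp_rot: [[0.056, 0.998, -0.001], [0.998, -0.056, 0.0], [0.0, -0.001, -1.0]]
force: [0.1, 0.3, -0.0]
opening: 0.469
grasp_force: 0.0
```

Emit:
drive_tool --pt "41 0 0 -0.2 0 0 0" --pt "41 0 0 -0.5 0 0 0" --pt "41 0 0 -0.99 0 0 0" --pt "40 0 0 -0.99 0 0 0" --pt "40 0 0 -0.99 0 0 0" --pt "40 0 0 -0.99 0 0 0"

```text
time_s: 29.8
position: [0.6198, 0.2188, 0.1331]
tcp_rot: [[0.056, 0.998, -0.003], [0.998, -0.056, -0.0], [-0.0, -0.003, -1.0]]
force: [-0.3, 0.5, -0.4]
opening: 0.462
grasp_force: 0.0
```

```bash
python3 -c "
from plan import *
plan([[.57,.12,.15,90],[.52,.02,.15,95],[.46,-.07,.15,101.8],[.41,-.15,.15,101.8],[.365,-.22,.15,101.8],[.3515,-.2605,.12,101.8]])"
```

```text
t 29.8 pos [0.6198 0.2188 0.1331] yaw 86.8
[0.57, 0.12, 0.15, 90] -> [-0.846, -0.368, -0.14, -0.002, 0.0, -0.038] rows 3 
[0.52, 0.02, 0.15, 95] -> [-0.833, -0.417, 0.0, -0.0, 0.0, -0.058] rows 3 
[0.46, -0.07, 0.15, 101.8] -> [-0.703, -0.564, 0.001, -0.0, 0.0, -0.079] rows 3 
[0.41, -0.15, 0.15, 101.8] -> [-0.568, -0.544, -0.0, -0.0, 0.0, 0.0] rows 2 
[0.365, -0.22, 0.15, 101.8] -> [-0.494, -0.486, 0.0, -0.0, 0.0, 0.0] rows 2 
[0.3515, -0.2605, 0.12, 101.8] -> [-0.307, -0.179, 0.25, -0.0, 0.0, 0.0] rows 2
```

Emit:
drive_tool --pt "40 -0.846 -0.368 -0.14 -0.002 0 -0.038" --pt "40 -0.846 -0.368 -0.14 -0.002 0 -0.038" --pt "40 -0.846 -0.368 -0.14 -0.002 0 -0.038" --pt "40 -0.846 -0.368 -0.14 -0.002 0 -0.038"

```text
time_s: 30.2
position: [0.5692, 0.1186, 0.1494]
tcp_rot: [[0.003, 1.0, -0.002], [1.0, -0.003, 0.0], [0.0, -0.002, -1.0]]
force: [1.1, -1.1, 0.5]
opening: 0.46
grasp_force: 0.0
```

Emit:
drive_tool --pt "40 -0.833 -0.417 0 0 0 -0.058" --pt "40 -0.833 -0.417 0 0 0 -0.058" --pt "40 -0.833 -0.417 0 0 0 -0.058" --pt "40 -0.833 -0.417 0 0 0 -0.058"

```text
time_s: 30.6
position: [0.521, 0.0198, 0.15]
tcp_rot: [[-0.085, 0.996, 0.001], [0.996, 0.085, 0.001], [0.001, 0.001, -1.0]]
force: [0.7, 0.1, -1.3]
opening: 0.461
grasp_force: 0.0
```

Emit:
drive_tool --pt "40 -0.703 -0.564 0 0 0 -0.079" --pt "40 -0.703 -0.564 0 0 0 -0.079" --pt "40 -0.703 -0.564 0 0 0 -0.079" --pt "40 -0.703 -0.564 0 0 0 -0.079"

```text
time_s: 31.0
position: [0.462, -0.0697, 0.1506]
tcp_rot: [[-0.203, 0.979, 0.003], [0.979, 0.203, 0.001], [0.0, 0.003, -1.0]]
force: [0.1, 0.2, 0.5]
opening: 0.459
grasp_force: 0.0
```

Emit:
drive_tool --pt "40 -0.568 -0.544 0 0 0 0" --pt "40 -0.568 -0.544 0 0 0 0" --pt "40 -0.568 -0.544 0 0 0 0" --pt "40 -0.568 -0.544 0 0 0 0" --pt "40 -0.568 -0.544 0 0 0 0"

```text
time_s: 31.5
position: [0.4125, -0.1485, 0.1506]
tcp_rot: [[-0.206, 0.978, 0.003], [0.978, 0.206, 0.001], [-0.0, 0.003, -1.0]]
force: [-0.1, -0.1, -0.4]
opening: 0.457
grasp_force: 0.0
```

```bash
python3 - <<'E'
from plan import *
from h import *
from boxm import boxm
from rig import optics
t=optics.capture("top"); w2=dict(np.load("w2.npz")); w3=dict(np.load("w3.npz"))
for n,c,f in (("t",t,False),("w2",w2,True),("w3",w3,True)):
    P=cloud(c,f); b=(abs(P[...,0]-.351)<.04)&(abs(P[...,1]+.26)<.04)
    for lo,hi in ((.060,.072),(.006,.014)):
        q=P[b&(P[...,2]>lo)&(P[...,2]<hi)]
        if len(q): print(n,lo,len(q),q.mean(0).round(4),((q.max(0)+q.min(0))/2).round(4),np.ptp(q,0).round(4))
boxm(t,.031,(.58,.66,.16,.28),False)
plan([[.365,-.22,.15,101.8],[.3515,-.2605,.12,101.8]])
E
```

```text
w2 0.06 94 [ 0.3534 -0.2617  0.0627] [ 0.3532 -0.2622  0.0626] [0.0124 0.0104 0.004 ]
w2 0.006 690 [ 0.3596 -0.2586  0.0105] [ 0.3538 -0.2622  0.01  ] [0.0415 0.0424 0.008 ]
w3 0.06 151 [ 0.3523 -0.2618  0.0631] [ 0.3523 -0.2622  0.0624] [0.0113 0.0116 0.0047]
w3 0.006 860 [ 0.3514 -0.2577  0.0107] [ 0.3521 -0.2615  0.01  ] [0.0424 0.0422 0.008 ]
z 0.0305 c [0.6186 0.2207] size [0.0535 0.0351] long-axis yaw 88.4
t 31.55 pos [ 0.4123 -0.1484  0.1506] yaw 102.0
[0.365, -0.22, 0.15, 101.8] -> [-0.502, -0.509, 0.004, 0.002, 0.0, 0.002] rows 2 
[0.3515, -0.2605, 0.12, 101.8] -> [-0.307, -0.179, 0.25, -0.0, 0.0, -0.0] rows 2
```

The driver is flat in its bay, and the foot is at (0.352, -0.262) in two wrist views. Approach it.

Emit:
drive_tool --pt "40 -0.502 -0.509 0.004 0.002 0 0.002" --pt "40 -0.502 -0.509 0.004 0.002 0 0.002" --pt "40 -0.502 -0.509 0.004 0.002 0 0.002" --pt "40 -0.502 -0.509 0.004 0.002 0 0.002"

```text
time_s: 31.95
position: [0.3642, -0.2207, 0.15]
tcp_rot: [[-0.201, 0.979, -0.001], [0.979, 0.201, 0.0], [0.0, -0.001, -1.0]]
force: [0.6, 0.1, 0.6]
opening: 0.464
grasp_force: 0.0
```

Emit:
drive_tool --pt "40 -0.32 -0.177 0.25 0 0 0" --pt "40 -0.32 -0.177 0.25 0 0 0" --pt "40 -0.32 -0.177 0.25 0 0 0" --pt "40 -0.32 -0.177 0.25 0 0 0" --pt "40 -0.32 -0.177 0.25 0 0 0" --pt "40 -0.32 -0.177 0.25 0 0 0"

```text
time_s: 32.55
position: [0.3509, -0.2623, 0.1206]
tcp_rot: [[-0.203, 0.979, -0.0], [0.979, 0.203, -0.001], [-0.001, -0.001, -1.0]]
force: [0.1, -0.4, 0.0]
opening: 0.46
grasp_force: 0.0
```

```bash
python3 -c "
from plan import *
plan([[.352,-.262,.034,101.8]]);print(np.round(read_state()['tcp_rot'],3)[:,2])"
```

```text
t 32.55 pos [ 0.3509 -0.2623  0.1206] yaw 101.7
[0.352, -0.262, 0.034, 101.8] -> [0.001, 0.01, 0.721, -0.0, 0.0, -0.001] rows 2 
[-0.    -0.001 -1.   ]
```

Emit:
drive_tool --pt "40 0.001 0.01 0.2 0 0 0" --pt "40 0.001 0.01 0.45 0 0 0" --pt "40 0.001 0.01 0.65 0 0 0" --pt "40 0.001 0.01 0.721 0 0 0" --pt "40 0.001 0.01 0.721 0 0 0" --pt "40 0.001 0.01 0.721 0 0 0"

```text
time_s: 33.15
position: [0.3519, -0.2631, 0.0342]
tcp_rot: [[-0.202, 0.979, -0.0], [0.979, 0.202, -0.001], [-0.001, -0.001, -1.0]]
force: [-0.4, 0.7, -0.0]
opening: 0.459
grasp_force: 0.0
```

Emit:
drive_tool --pt "4 0 0 0 0 0 0" --pt "4 0 0 0 0 0 0" --pt "4 0 0 0 0 0 0" --pt "4 0 0 0 0 0 0" --pt "4 0 0 0 0 0 0" --pt "4 0 0 0 0 0 0" --pt "4 0 0 0 0 0 0" --pt "4 0 0 0 0 0 0"

```text
time_s: 33.95
position: [0.3514, -0.2628, 0.0335]
tcp_rot: [[-0.202, 0.979, -0.001], [0.979, 0.202, -0.0], [0.0, -0.001, -1.0]]
force: [0.1, -0.3, 0.3]
opening: 0.13
grasp_force: 29.8
```

```bash
python3 -c "
from plan import *
plan([[.352,-.262,.14,101.8],[.43,-.19,.16,101.8],[.51,-.12,.16,101.8],[.589,-.0557,.14,101.8],[.589,-.0557,.08,101.8]])"
```

```text
t 33.95 pos [ 0.3514 -0.2628  0.0335] yaw 101.6
[0.352, -0.262, 0.14, 101.8] -> [0.006, 0.005, -0.888, -0.001, -0.0, -0.002] rows 3 
[0.43, -0.19, 0.16, 101.8] -> [0.454, 0.759, -0.166, 0.0, -0.0, 0.0] rows 3 
[0.51, -0.12, 0.16, 101.8] -> [0.435, 0.772, 0.0, 0.0, -0.0, 0.0] rows 3 
[0.589, -0.0557, 0.14, 101.8] -> [0.389, 0.754, 0.167, 0.0, -0.0, 0.0] rows 3 
[0.589, -0.0557, 0.08, 101.8] -> [0.0, -0.0, 0.5, 0.0, -0.0, 0.0] rows 2
```

Emit:
drive_tool --pt "4 0 0 -0.2 0 0 0" --pt "4 0 0 -0.5 0 0 0" --pt "4 0.006 0.005 -0.8 0 0 0" --pt "4 0.006 0.005 -0.888 0 0 0" --pt "4 0.006 0.005 -0.888 0 0 0"

```text
time_s: 34.45
position: [0.3527, -0.2628, 0.1417]
tcp_rot: [[-0.202, 0.979, 0.002], [0.979, 0.202, -0.004], [-0.004, 0.001, -1.0]]
force: [-0.3, 0.3, -2.6]
opening: 0.125
grasp_force: 29.8
```

Emit:
drive_tool --pt "4 0.12 0.2 -0.05 0 0 0" --pt "4 0.3 0.5 -0.1 0 0 0" --pt "4 0.454 0.759 -0.166 0 0 0"

```text
time_s: 34.75
position: [0.4301, -0.1888, 0.1586]
tcp_rot: [[-0.2, 0.98, -0.004], [0.98, 0.2, 0.002], [0.003, -0.003, -1.0]]
force: [1.0, 0.1, -1.1]
opening: 0.128
grasp_force: 29.8
```

Emit:
drive_tool --pt "4 0.15 0.26 0 0 0 0" --pt "4 0.3 0.52 0 0 0 0" --pt "4 0.435 0.772 0 0 0 0"

```text
time_s: 35.05
position: [0.5104, -0.1187, 0.1581]
tcp_rot: [[-0.202, 0.979, -0.004], [0.979, 0.202, 0.001], [0.002, -0.004, -1.0]]
force: [-0.2, -0.4, -1.6]
opening: 0.126
grasp_force: 29.8
```

Emit:
drive_tool --pt "4 0.14 0.26 0.05 0 0 0" --pt "4 0.28 0.53 0.1 0 0 0" --pt "4 0.36 0.7 0.15 0 0 0" --pt "4 0.389 0.754 0.167 0 0 0" --pt "4 0.389 0.754 0.167 0 0 0"

```text
time_s: 35.55
position: [0.5888, -0.0557, 0.1377]
tcp_rot: [[-0.203, 0.979, -0.005], [0.979, 0.203, 0.0], [0.001, -0.004, -1.0]]
force: [0.2, -0.1, -1.5]
opening: 0.127
grasp_force: 29.8
```

Emit:
drive_tool --pt "4 0 0 0.2 0 0 0" --pt "4 0 0 0.4 0 0 0" --pt "4 0 0 0.5 0 0 0" --pt "4 0 0 0.5 0 0 0" --pt "4 0 0 0.5 0 0 0"

```text
time_s: 36.05
position: [0.5895, -0.0572, 0.0799]
tcp_rot: [[-0.201, 0.98, -0.001], [0.98, 0.201, -0.0], [-0.0, -0.001, -1.0]]
force: [0.4, -0.1, -0.8]
opening: 0.13
grasp_force: 29.8
```

```bash
python3 -c "
from plan import *
from rig import optics
import cv2
cv2.imwrite('pics/w9.png',optics.capture('wrist')['color'])
plan([[.589,-.0557,.0365,101.8]]);print(np.round(read_state()['tcp_rot'],3)[:,2])"
```

```text
t 36.1 pos [ 0.5901 -0.0572  0.0805] yaw 101.6
[0.589, -0.0557, 0.0365, 101.8] -> [0.014, -0.006, 0.367, 0.0, 0.001, -0.002] rows 1 
[ 0.    -0.001 -1.   ]
```

View pics/w9.png

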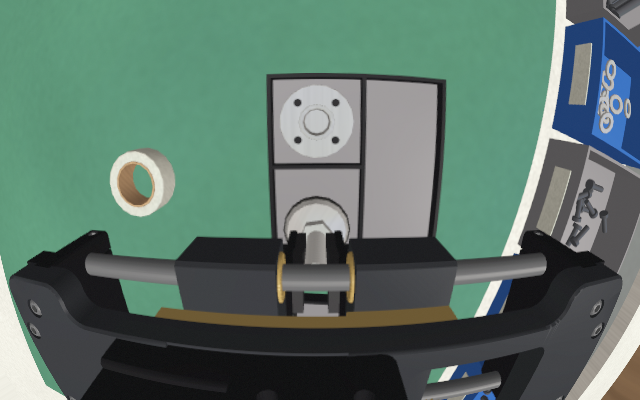

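The view shows the foot's disc at (318,225), over the empty bay (273–360) with wall clearance on both sides. Lower it to contact.

Emit:
drive_tool --pt "4 0.014 -0.006 0.12 0 0 0" --pt "4 0.014 -0.006 0.24 0 0 0" --pt "4 0.014 -0.006 0.31 0 0 0" --pt "4 0.014 -0.006 0.34 0 0 0" --pt "4 0.014 -0.006 0.355 0 0 0" --pt "4 0.014 -0.006 0.362 0 0 0" --pt "4 0.014 -0.006 0.367 0 0 0" --pt "4 0.014 -0.006 0.367 0 0 0"

```text
time_s: 36.9
position: [0.5889, -0.055, 0.0364]
tcp_rot: [[-0.202, 0.979, -0.0], [0.979, 0.202, -0.001], [-0.001, -0.0, -1.0]]
force: [-1.1, -0.3, 2.9]
opening: 0.129
grasp_force: 29.9
```

Emit:
drive_tool --pt "16 0 0 0 0 0 0" --pt "24 0 0 0 0 0 0" --pt "24 0 0 0 0 0 0" --pt "24 0 0 0 0 0 0"

```text
time_s: 37.3
position: [0.5887, -0.0551, 0.0356]
tcp_rot: [[-0.202, 0.979, -0.001], [0.979, 0.202, -0.0], [-0.0, -0.001, -1.0]]
force: [-0.1, 0.3, 0.6]
opening: 0.264
grasp_force: 0.0
```

Emit:
drive_tool --pt "24 0 0 -0.2 0 0 0" --pt "24 0 0 -0.5 0 0 0" --pt "24 0 0 -0.98 0 0 0" --pt "24 0 0 -0.98 0 0 0"

```text
time_s: 37.7
position: [0.5926, -0.056, 0.1589]
tcp_rot: [[-0.202, 0.979, 0.01], [0.979, 0.202, -0.003], [-0.005, 0.009, -1.0]]
force: [0.9, -0.7, 1.2]
opening: 0.278
grasp_force: 0.0
```

Emit:
drive_tool --pt "24 0 -0.4 -0.3 0 0 0" --pt "24 0 -0.8 -0.5 0 0 0" --pt "24 0 -0.95 -0.5 0 0 0"

```text
time_s: 38.0
position: [0.4754, -0.0782, 0.2148]
tcp_rot: [[-0.202, 0.979, 0.0], [0.979, 0.202, -0.001], [-0.001, 0.0, -1.0]]
force: [0.3, -0.2, -1.6]
opening: 0.276
grasp_force: 0.0
```

Emit:
drive_tool --pt "24 0 -0.35 0 0 0 0" --pt "24 0 -0.7 0 0 0 0" --pt "24 0 -0.7 0 0 0 0" --pt "24 0 -0.7 0 0 0 0"

```text
time_s: 38.4
position: [0.3945, -0.0951, 0.2134]
tcp_rot: [[-0.2, 0.98, -0.0], [0.98, 0.2, -0.0], [-0.0, -0.0, -1.0]]
force: [1.1, -0.4, -0.3]
opening: 0.279
grasp_force: 0.0
```

```bash
python3 - <<'E'
from h import *
from boxm import boxm
from rig import optics
t=optics.capture("top"); cv2.imwrite("pics/top9.png",cv2.resize(t["color"][95:310,150:540],None,fx=2,fy=2)); np.savez("top9.npz",**t)
P=cloud(t); b=(abs(P[...,0]-.587)<.03)&(abs(P[...,1]+.054)<.03)
for lo,hi in ((.058,.075),(.009,.018)):
    q=P[b&(P[...,2]>lo)&(P[...,2]<hi)]
    if len(q): print(lo,len(q),q.mean(0).round(4),np.ptp(q,0).round(3))
for z,l in ((.033,(.58,.68,-.27,-.15)),(.037,(.54,.60,-.27,-.22)),(.063,(.52,.59,.16,.22)),(.031,(.58,.66,.16,.28)),(.024,(.4,.48,-.1,-.02))): boxm(t,z,l,False)
E
sed -i 's/top0/top9/' m.py; python3 m.py | grep -E "^\[(376|209|210|37.)"
```

```text
0.058 18 [ 0.5862 -0.0527  0.0645] [0.011 0.009 0.009]
0.009 127 [ 0.5842 -0.0516  0.0132] [0.06  0.059 0.009]
z 0.0328 c [ 0.6248 -0.2055] size [0.04   0.0562] long-axis yaw -81.4
z 0.0362 c [ 0.5632 -0.2445] size [0.0296 0.0329] long-axis yaw -77.4
z 0.0623 c [0.5505 0.1883] size [0.0181 0.0182] long-axis yaw -1.6
z 0.03 c [0.6181 0.2206] size [0.0553 0.0337] long-axis yaw 85.2
z 0.0232 c [ 0.4367 -0.0586] size [0.0531 0.053 ] long-axis yaw 88.4
[376. 210.] 272 ztop 0.027 topc [ 0.437  -0.0596  0.0236] R 0.441 rect14 [ 0.4386 -0.0612] [0.0562 0.0562] 88.4
[209. 219.] 440 ztop 0.027 topc [0.4246 0.3663 0.0241] R 0.561 rect14 [0.4281 0.4069] [0.1763 0.0261] 86.2
```

View pics/top9.png

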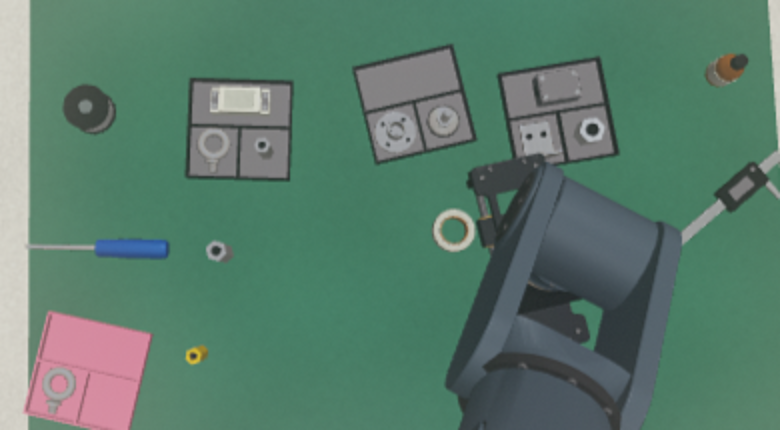

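The picture shows every part in its bay:
- **Hanging tray:** driver (240,98) and standoff (263,148).
- **Stand tray:** foot (443,121).
- **Wall tray:** junction box (557,87) and spacer (592,130).

The heights agree, and the tape (454,230) and screwdriver (130,248) have not moved. Hand in.

```bash
python3 -c "
from rig import order; print(order.hand_in())"
```

```text
the job is handed in; nothing more can be done
None
```

The job is handed in at about 38 s of the 122 s allowed: all five parts stand or lie flat in their trays, placed in the order asked, and the tape and screwdriver have not moved.

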